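Read the number plates of raw castings on an indexing turntable

TASK

With the plate reader kept back, stand every casting from the plywood board upright on a pad of the turntable, centred, with its metal number plate facing straight outwards, then slide the reader forward until its pointer stands at the brass flag. Show the castings to the reader one after another, in the order in which they stand on the board from left to right as you face it, each time indexing the turntable until the plate is squarely before the reader, letting the plunger drop home in its hole and leaving it so for a second. Finish with the reader slid fully back against its rear stop, all castings standing upright on the plywood board again, in any order, and the turntable locked; do not touch the tin, the pot or the cup.

Things in the scene. Friction and masses are not known exactly. Their poses are not given: they have to be found in the camera images.
- banding_wheel: fixed foot of the turntable: origin on the turning axis at table height, z up, x axis horizontal, towards the plate reader. The index plate round it (250 mm across, top at 20 mm) has 3 holes on a 108 mm radius circle, at -60, 60 and 180 deg from x (anticlockwise from above). Foot, plate and reader rail stand elsewhere and turned each time
- banding_wheel_disc (a joint): angle of the turntable disc (190 mm across, top at 49 mm), rad, anticlockwise from above; no end stops, almost no friction (turn it gently, the castings stand free); starts unlocked, between two holes. Locked at 0: nest 0 faces the reader, plunger in the -60 deg hole. At -2.094: nest 1, 180 deg hole. At -4.189 (= +2.094): nest 2, 60 deg hole
- index_plunger (a joint): lift of the spring index plunger, m: 0 = pin home in a hole (disc locked, about 0.01 rad of play), about 0.008 = pin riding on the plate (unlocked), clear of the holes from 0.009, stop at 0.014. Spring 4 to 7 N downwards: over a hole the pin drops home by itself once the knob is let go
- plunger_knob (a point): centre of the plunger's black knob, 24 mm across, 28 mm high, free to spin on its stem, 115 mm above the table with the pin home. It rides on the disc, 108 mm from the axis, midway between nests 0 and 2; bracket and sleeve below reach up to 90 mm. Pull it up and carry it round the axis to turn the disc, not past the reader's head
- nest_0_pad (a point): nest 0 on the disc: centre of its round black rubber pad (61 mm across, flush in a level metal platen 104 mm across), 57 mm above the table, 62 mm from the turning axis; x axis points straight outwards. A casting stands centred on the pad. From above the nests follow anticlockwise as 0, 1, 2
- nest_1_pad (a point): nest 1 on the disc: centre of its round black rubber pad (61 mm across, flush in a level metal platen 104 mm across), 57 mm above the table, 62 mm from the turning axis; x axis points straight outwards. A casting stands centred on the pad. From above the nests follow anticlockwise as 0, 1, 2
- nest_2_pad (a point): nest 2 on the disc: centre of its round black rubber pad (61 mm across, flush in a level metal platen 104 mm across), 57 mm above the table, 62 mm from the turning axis; x axis points straight outwards. A casting stands centred on the pad. From above the nests follow anticlockwise as 0, 1, 2
- carry_board: fixed plywood board on the table, right of the turntable, on which the castings stand in a row, 100 mm from one to the next: 100 mm (x) by 320 mm (y, the row's direction, positive to the left), 12 mm thick; origin under its centre
- casting_a_mid (a point): left-most casting of the row on the plywood board, may be absent: rough resin cylinder 60 mm across, 122 mm high, 0.15 to 0.3 kg, on end; point on its axis 61 mm above its foot; x axis points out through its number plate, z up
- casting_b_mid (a point): middle casting of the row on the plywood board, may be absent: rough resin cylinder 60 mm across, 122 mm high, 0.15 to 0.3 kg, on end; point on its axis 61 mm above its foot; x axis points out through its number plate, z up
- casting_c_mid (a point): right-most casting of the row on the plywood board, may be absent: rough resin cylinder 60 mm across, 122 mm high, 0.15 to 0.3 kg, on end; point on its axis 61 mm above its foot; x axis points out through its number plate, z up
- casting_a_mark (a point): centre of the face of that casting's aluminium number plate (22 mm wide, 30 mm high), 31.5 mm from the axis along its x axis, 45 mm above its foot
- casting_b_mark (a point): centre of the face of that casting's aluminium number plate (22 mm wide, 30 mm high), 31.5 mm from the axis along its x axis, 45 mm above its foot
- casting_c_mark (a point): centre of the face of that casting's aluminium number plate (22 mm wide, 30 mm high), 31.5 mm from the axis along its x axis, 45 mm above its foot
- reader (a joint): travel of the plate reader on its rail, m: 0 = fully back against the rear stop, grows towards the turntable, to 0.09; starts back, below 0.04; stays where it is left (friction 2.5 N). At 0 the head's nose is 205 mm from the turning axis; head 44 mm wide, top 123 mm above the table
- reader_grip (a point): the reader's black upright grip post, a cylinder 20 mm across behind the head, top 150 mm above the table; this point on its axis at 134 mm; it moves with the reader
- reader_pointer (a point): tip of the steel pointer on the side of the reader's carriage; axes as the foot's
- flag_mark (a point): upright blade of the brass flag clamped beside the rail; axes as the foot's. The reader is set when pointer and flag stand at the same x along the rail (reader travel 0.070; the pointer passes 5 mm beside the flag): its nose is then 40 mm from the plate of a casting that stands centred before it
- reader_nose (a point): middle of the reader's window, on the front of the head, 102 mm above the table; axes as the foot's
- tin: bystander: paint tin, 68 mm across, 77 mm high; origin under its centre
- pot: bystander: dark pigment pot, 63 mm across, 70 mm high; origin under its centre
- cup: bystander: small stepped metal cup, 56 mm across, 53 mm high; origin under its centre

How it is judged:
By the outcome, as a careful person would: the job done as asked, in the order asked, and still so for the second after the job is handed in, with the robot touching nothing.
Of casting_a, casting_b, casting_c only 2 to 3 are there at a start; the rules pass over those that are not, and their reading is None.
At some moment in a run one of tin, pot may be knocked a few centimetres aside while the robot is not near it.
Once in a run the grip may slacken for a moment while it holds something.
It also fails if it takes over 210 s, if anything falls off the work surface, if the arm or the gripper's body presses on something with over 40 N, if the wrist force passes 120 N, or if a joint passes its speed limit or range.

ROBOT

A 6-joint arm with a two-finger parallel gripper is mounted at the origin on a cart in front of the work surface, level with it; the furniture and walls round the work are solid. World frame = base frame: x ahead of the robot, y to its left, z up, the work surface at z = 0. Lengths are in m, angles in rad, forces in N, time in s.
With the tool pointing down it reaches from about 0.25 to 0.775 m from the base axis. Payload 4 kg.
Tool frame: the origin (TCP) lies on the centre line of the jaws, within the pads' length; the fingertips stand 17 mm ahead of it and the grasp point (between the pads) lies 2 mm behind it; z points along the fingers, y is the line along which they close (so a half turn about z gives the same grasp; the last joint's range is limited). The gripper opens to 94 mm and grips with 3 to 60 N. Pads are 16 mm wide; open, the fingers measure 119 mm over their backs; the gripper's body (75 mm by 177 mm) begins 78 mm behind the grasp point.
Start: joints at [-1.376, 0.087, 1.371, -0, 1.684, -0.103], TCP at [0.161, -0.526, 0.223] pointing down, gripper open.
Joint ranges: [-3.1, 3.1], [-0.76, 2.03], [0.27, 2.55], [-1.08, 4.22], [0.17, 2.65], [-2.57, 2.57]. Speed limits (rad/s): [2.79, 2.79, 3.14, 3.14, 3.14, 3.14].

INTERFACE

Orientations are given as [roll, pitch, yaw] about the fixed x, y, z axes, in that order (R = Rz(yaw) Ry(pitch) Rx(roll)).
In Python, from bench import robot gives the robot as it stands.
- The arm moves only by the tool servo_tool, never from a script. Its argument "plan" is a list of rows, each a list of 7 numbers: the shift along the tool's x, y, z normalised to -1 to 1, where 1 is 0.1 m, then the turn, a rotation vector about the tool's x, y, z normalised to -1 to 1, where 1 is pi/2 rad, then the finger opening in mm, from 0 to 94. In form: [[x, y, z, ax, ay, az, gripper], ...]. A call has 1 to 12 rows; each row is the pose to reach, as a shift and turn from the pose commanded when the call began, along the tool's axes at that moment; what a row does not reach only later rows make up. A row lasts 1/12 s, in which the tool goes at most 41.7 mm and 7.16 degrees, less where a joint would pass 70% of its speed; a pose out of reach is approached as far as the arm can. A call with a number of a shift or a turn outside -1 to 1 is refused whole. A call with a gripper value outside its range is refused whole. The fingers move at their own pace and stop on an object; the grip force is fixed at half the most. Time passes only in rows, so rows that repeat a pose let the fingers close. It gives the time, the measured TCP pose, the force, the opening and the grip force at its end, in the units of the state.
- robot.get_obs(): the state, without advancing time (a new reading comes with each control period).
- robot.snapshot(name): name is "side" or "top"; returns the picture (400x640x3 uint8, red, green, blue); there is no depth.
- robot.camera_params(name): a dict with "camera_matrix" (3x3 intrinsics, pixels), "rvec" (rotation vector, rad) and "tvec" (3), from world to camera coordinates, as OpenCV has them. Camera axes: x right, y down, z forward; pixel columns grow to the right and rows downward; lengths in m; the calibration is good to about 2 mm. A picture is of the moment at which its call begins. camera_params takes no time and is no camera call.
- robot.close_job(): hands the job in; it is judged then, once.
Trained networks look in the newest picture that a camera, given by its name, has taken for a name from the list of things; names that differ only in an ending like _2 or _b are one class to them, and where a whole thing is asked for, a point or a joint stands for the part that bears it (a point fixed in the world has none). Each returns a list of dicts, best first, with "conf" (0 to 1); they miss things now and then, are a little off and sometimes report something else, mostly with a low value. They report only what shows in the picture. A call takes as long as a camera call.
- robot.find_in(thing, camera): "extent" ([centre column, centre row, width, height] in pixels, round what is visible of it).
The state is a dict: "time": time; "joint_positions": joint angles; "qvel": joint speeds; "joint_torque": joint torques, N m; "tool_pos": TCP position; "ee_rot": TCP orientation; "wrist_force": force on the tool from outside, world axes, zero at the start; "wrist_torque": the same for the moment, N m; "width": finger opening in m; "finger_force": force on a finger pad.
Only numpy, scipy, OpenCV 4.12 (cv2) and the standard library are available. Lean on these libraries where they do the work, as an engineer would, in place of code of your own. Each camera call takes 0.05 s, during which the arm holds its last target. There are 200 camera calls.

## Working session

There is one attempt and no reset: what is moved stays moved. The work goes in short steps, Python scripts to look and compute and a tool call to move; the robot and the scene stay as the last step left them, time stands still between calls to the robot, and variables do not carry over. Pictures are saved under pics/ and viewed, at most 14 in all, crops included, and the job is handed in when it is done.

Besides the shell and the picture viewer there is one more tool, called after ">>>" in YAML: its name, and indented under it one key for each argument. servo_tool: Moves the arm, as the interface text tells. Scaled input: -1 to 1 covers 0.1 m each way for a shift and pi/2 rad each way for a turn. Its arguments: {"type":"object","properties":{"plan":{"type":"array","items":{"type":"array","items":{"type":"number"}}}},"required":["plan"]}

```bash
ls; mkdir -p pics; cat > h.py <<'E'
import numpy as np, cv2
from bench import robot
def cam(n):
    p=robot.camera_params(n); K=np.array(p["camera_matrix"],float); R=cv2.Rodrigues(np.array(p["rvec"],float))[0]; t=np.array(p["tvec"],float).ravel()
    return K,R,t
def ray(n,uv,z):
    K,R,t=cam(n); c=-R.T@t; d=R.T@np.linalg.inv(K)@np.array([uv[0],uv[1],1.]); return c+d*(z-c[2])/d[2]
def proj(n,P):
    K,R,t=cam(n); q=K@(R@np.array(P,float)+t); return q[:2]/q[2]
def tri(uvt,uvs):
    A=[];b=[]
    for n,uv in (("top",uvt),("side",uvs)):
        K,R,t=cam(n); M=K@np.c_[R,t]
        for i in (0,1):
            r=uv[i]*M[2]-M[i]; A.append(r[:3]); b.append(-r[3])
    return np.linalg.lstsq(np.array(A),np.array(b),rcond=None)[0]
def snap(n,f=None):
    im=robot.snapshot(n)
    if f: cv2.imwrite("pics/"+f,im[:,:,::-1])
    return im
E
python3 - <<'E'
from h import *
for n in("top","side"):
    snap(n,n+"1.png"); K,R,t=cam(n); print(n,K[0,0],-R.T@t)
    for th in ["banding_wheel","plunger_knob","nest_0_pad","carry_board","casting_a_mid","casting_a_mark","reader_grip","reader_pointer","flag_mark","reader_nose","tin","pot","cup"]:
        print(th,[(round(d["conf"],2),np.round(d["extent"],1).tolist()) for d in robot.find_in(th,n)][:4])
print(robot.get_obs())
E
```

```text
pics
top 470.35611893104885 [ 0.45800919 -0.03834203  1.35751582]
banding_wheel [(0.97, [267.2, 192.0, 169.9, 91.4])]
plunger_knob [(0.47, [221.3, 184.4, 41.8, 20.4])]
nest_0_pad [(0.66, [305.1, 190.0, 79.1, 89.2])]
carry_board [(0.62, [416.6, 234.3, 110.6, 49.4]), (0.6, [456.3, 234.2, 32.4, 20.7]), (0.6, [219.2, 184.9, 44.3, 20.9])]
casting_a_mid []
casting_a_mark [(0.75, [207.2, 241.6, 32.8, 28.4]), (0.19, [217.4, 184.9, 47.9, 18.4])]
reader_grip [(0.92, [218.5, 183.9, 45.4, 18.5])]
reader_pointer [(0.75, [218.4, 182.1, 42.4, 18.9])]
flag_mark [(0.59, [264.9, 193.4, 166.2, 92.1])]
reader_nose [(0.78, [220.0, 183.9, 43.2, 18.9])]
tin []
pot [(0.92, [377.5, 177.2, 20.2, 20.9])]
cup [(0.78, [383.4, 152.0, 21.9, 23.0])]
side 509.09868188644924 [ 0.28340433 -1.44428919  0.77345338]
banding_wheel [(0.55, [313.6, 185.7, 74.3, 87.8])]
plunger_knob [(0.67, [348.1, 178.7, 11.3, 7.5])]
nest_0_pad [(0.79, [315.9, 195.6, 69.9, 44.3]), (0.23, [307.2, 163.1, 13.9, 39.4])]
carry_board [(0.58, [298.1, 273.0, 61.5, 73.8])]
casting_a_mid [(0.24, [308.4, 164.4, 12.2, 36.8])]
casting_a_mark []
reader_g
[... 400 characters left out ...]
joint_positions': array([-1.37607101e+00,  8.71833801e-02,  1.37071583e+00,  2.34643952e-05,
        1.68359930e+00, -1.03116566e-01]), 'qvel': array([ 4.16750278e-04, -4.33567019e-05,  7.85685830e-05,  3.58020967e-05,
        1.78386782e-03, -5.94116146e-04]), 'joint_torque': array([-1.05678500e-04, -3.40037012e+01, -3.02591228e+01,  7.17499852e-02,
        2.38095137e-02, -9.81520486e-06]), 'tool_pos': array([ 0.16139824, -0.52579703,  0.22250693]), 'ee_rot': array([ 3.14149661e+00, -1.35005041e-05,  2.97844531e-01]), 'wrist_force': array([-0.04999779,  0.13269111,  0.325867  ]), 'wrist_torque': array([0.01853518, 0.03569512, 0.0169044 ]), 'finger_force': 0.0, 'width': 0.09396731068529802}
```

View pics/top1.png

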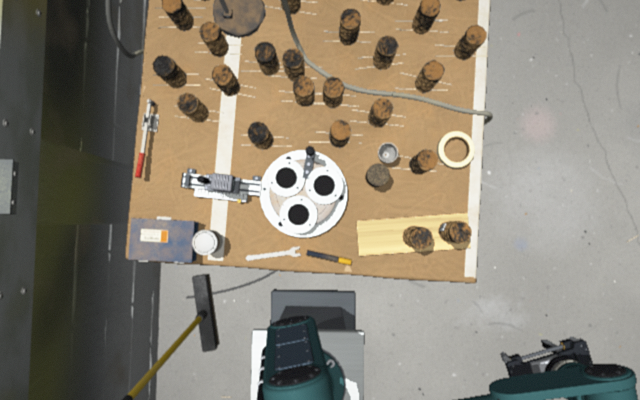

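View pics/side1.png

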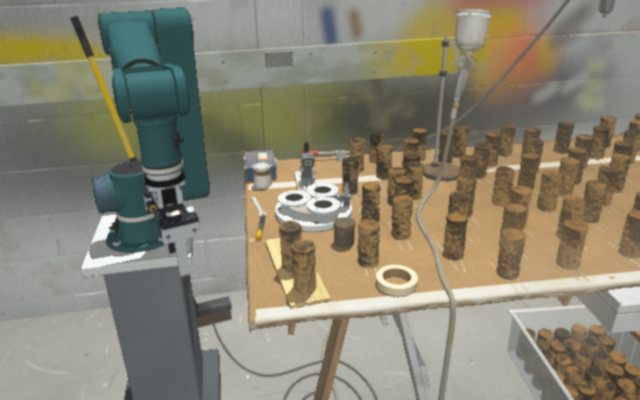

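The top view shows the turntable at about (304,192), the reader to its left at (222,184), the knob at (310,152), and two castings on the board at (419,236) and (456,233), so the left place is empty. I'll enlarge the details next.

```bash
python3 - <<'E'
from h import *
t=cv2.imread("pics/top1.png"); s=cv2.imread("pics/side1.png")
def cr(im,x,y,w,h,k): return cv2.resize(im[y:y+h,x:x+w],None,fx=k,fy=k,interpolation=cv2.INTER_CUBIC)
a=cr(t,170,135,200,100,4); b=cr(t,350,205,133,60,3); c=cr(s,230,140,133,175,3)[:300]
img=np.zeros((600,800,3),np.uint8); img[:400]=a; img[400:580,:399]=b; d=cr(s,262,210,100,50,4); img[400:600,400:800]=d
cv2.imwrite("pics/z1.png",img)
im=cv2.cvtColor(t,cv2.COLOR_BGR2GRAY)
roi=np.zeros_like(im); roi[150:240,255:350]=255
n,l,st,ce=cv2.connectedComponentsWithStats(((im<70)&(roi>0)).astype(np.uint8))
for i in range(1,n):
    if st[i,4]>60: print("dark",st[i],ce[i].round(1),ray("top",ce[i],0.057).round(4))
hsv=cv2.cvtColor(t,cv2.COLOR_BGR2HSV)
E
```

```text
dark [277 168  19  19 288] [285.8 177.4] [0.5802 0.0678 0.057 ]
dark [315 176  19  19 290] [323.8 184.9] [ 0.5611 -0.038   0.057 ]
dark [289 205  19  19 294] [298. 214.] [0.4792 0.032  0.057 ]
```

View pics/z1.png

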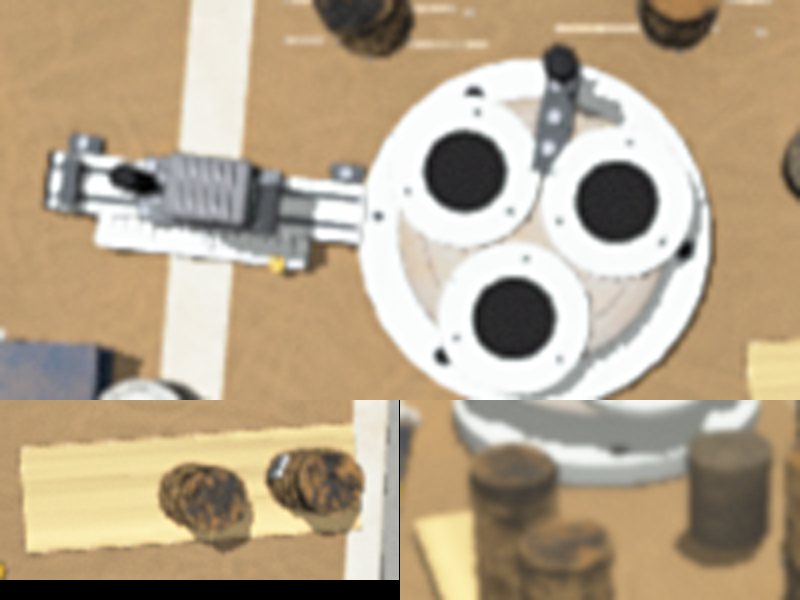

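The crop shows a metal plate only on the right casting, at about (443,227), facing up and left. The left casting's plate is hidden. The knob is at (310,151) and sits between the upper-left and right pads, so the upper-left pad is nest 0.

```bash
python3 - <<'E'
from h import *
P=lambda uv,z: ray("top",uv,z)
pads=np.array([P(c,.057) for c in((285.8,177.4),(323.8,184.9),(298,214))])
C=pads.mean(0)[:2]; print("axis",C,np.linalg.norm(pads[:,:2]-C,axis=1), np.degrees(np.arctan2(*(pads[:,:2]-C).T[::-1])))
cr=lambda x,y:(170+x/4-.4,135+y/4-.4)
def rel(p): d=p[:2]-C; return p.round(4),np.hypot(*d).round(4),np.degrees(np.arctan2(d[1],d[0])).round(1)
print("knob",rel(P(cr(560,60),.125)))
for h in((475,92),(440,355),(685,250)): print("hole",rel(P(cr(*h),.02)))
print("post",rel(P(cr(122,175),.150)))
print("flag",rel(P(cr(277,264),.05)))
b2=lambda x,y:(350+x/3-.35,205+(y-400)/3-.35)
bt,ct=b2(220,497),b2(333,482)
s2=lambda x,y:(262+(x-400)/4-.4,210+(y-400)/4-.4)
print("b",P(bt,.134),tri(bt,s2(514,465))); print("c",P(ct,.134),tri(ct,s2(567,545)))
print("markc",P(b2(280,466),.057))
for q in((22,448),(27,553)): print("board",P(b2(*q),.012))
print("knob side",tri(cr(560,60),(348.1,178.7)))
print("post/tin",P((207,242),.04))
E
```

```text
axis [0.54017064 0.02055619] [0.06186484 0.06218032 0.06195578] [ 49.75720747 -70.31468203 169.46851096]
knob (array([0.6485, 0.0011, 0.125 ]), np.float64(0.11), np.float64(-10.2))
hole (array([0.6406, 0.0647, 0.02  ]), np.float64(0.1097), np.float64(23.8))
hole (array([0.4525, 0.0855, 0.02  ]), np.float64(0.1092), np.float64(143.5))
hole (array([ 0.5301, -0.0871,  0.02  ]), np.float64(0.1082), np.float64(-95.4))
post (array([0.5651, 0.2806, 0.15  ]), np.float64(0.2612), np.float64(84.5))
flag (array([0.5138, 0.1974, 0.05  ]), np.float64(0.1788), np.float64(98.5))
b [ 0.42398329 -0.29770981  0.134     ] [ 0.42458786 -0.29814174  0.13238145]
c [ 0.43859394 -0.39555237  0.134     ] [ 0.44081218 -0.39740024  0.12888316]
markc [ 0.45123375 -0.36916021  0.057     ]
board [ 0.46390564 -0.13456227  0.012     ]
board [ 0.36452158 -0.14064062  0.012     ]
knob side [0.65321903 0.00092318 0.11284461]
post/tin [0.39718813 0.28475622 0.04      ]
```

>>> servo_tool:
  plan:
    - [0.933,-0.655,0,0,0,0.19,94]
    - [0.933,-0.655,0,0,0,0.19,94]
    - [0.933,-0.655,0,0,0,0.19,94]
    - [0.933,-0.655,0,0,0,0.19,94]

```text
time: 1.73
tool_pos: [0.2343, -0.4321, 0.2231]
ee_rot: [-3.141, -0.002, 0.003]
wrist_force: [0.5, 0.6, -0.3]
width: 0.0939
finger_force: 0.0
```

>>> servo_tool:
  plan:
    - [0.83,-0.874,0,0,0,0,60]
    - [0.83,-0.874,0,0,0,0,60]
    - [0.83,-0.874,0,0,0,0,60]
    - [0.83,-0.874,0,0,0,0,60]

```text
time: 2.07
tool_pos: [0.3178, -0.3447, 0.2229]
ee_rot: [-3.14, -0.003, 0.007]
wrist_force: [-0.3, -0.3, 0.1]
width: 0.0708
finger_force: 0.0
```

>>> servo_tool:
  plan:
    - [0.83,-0.874,0,0,0,0,50]
    - [0.83,-0.874,0,0,0,0,50]
    - [0.83,-0.874,0,0,0,0,50]
    - [0.83,-0.874,0,0,0,0,50]

```text
time: 2.4
tool_pos: [0.4006, -0.2576, 0.2226]
ee_rot: [-3.14, -0.002, 0.007]
wrist_force: [0.3, -0.2, 0.4]
width: 0.0503
finger_force: 0.0
```

>>> servo_tool:
  plan:
    - [0.83,-0.874,0,0,0,0,50]
    - [0.83,-0.874,0,0,0,0,50]
    - [0.83,-0.874,0,0,0,0,50]
    - [0.83,-0.874,0,0,0,0,50]

```text
time: 2.73
tool_pos: [0.4834, -0.1707, 0.2221]
ee_rot: [-3.14, -0.001, 0.006]
wrist_force: [-0.5, -0.4, -0.1]
width: 0.05
finger_force: 0.0
```

>>> servo_tool:
  plan:
    - [0.83,-0.874,0,0,0,0,50]
    - [0.83,-0.874,0,0,0,0,50]
    - [0.83,-0.874,0,0,0,0,50]
    - [0.83,-0.874,0,0,0,0,50]
    - [0.83,-0.874,0,0,0,0,50]
    - [0.83,-0.874,0,0,0,0,50]

```text
time: 3.23
tool_pos: [0.563, -0.0881, 0.2222]
ee_rot: [3.14, 0.001, -0.001]
wrist_force: [-1.1, -0.1, -0.5]
width: 0.0502
finger_force: 0.0
```

>>> servo_tool:
  plan:
    - [0.835,-0.895,0,0,0,0,50]
    - [0.835,-0.895,0,0,0,0,50]
    - [0.835,-0.895,0,0,0,0,50]
    - [0.835,-0.895,0,0,0,0,50]
    - [0.835,-0.895,0,0,0,0,50]
    - [0.835,-0.895,0,0,0,0,50]

```text
time: 3.73
tool_pos: [0.6465, 0.0009, 0.2225]
ee_rot: [3.14, 0.001, -0.003]
wrist_force: [0.4, 0.5, 0.1]
width: 0.05
finger_force: 0.0
```

>>> servo_tool:
  plan:
    - [0,0,0.3,0,0,0,50]
    - [0,0,0.6,0,0,0,50]
    - [0,0,0.8,0,0,0,50]
    - [0,0,1.0,0,0,0,50]
    - [0,0,1.0,0,0,0,50]
    - [0,0,1.0,0,0,0,40]
    - [0,0,1.0,0,0,0,30]
    - [0,0,1.0,0,0,0,24]
    - [0,0,1.0,0,0,0,18]
    - [0,0,1.0,0,0,0,15]
    - [0,0,1.0,0,0,0,15]
    - [0,0,1.0,0,0,0,15]

```text
time: 4.73
tool_pos: [0.6483, 0.0019, 0.1248]
ee_rot: [3.139, -0.004, -0.001]
wrist_force: [-0.6, -3.4, 6.4]
width: 0.0234
finger_force: 30.0
```

```bash
python3 - <<'E'
from h import *
t=snap("top");s=snap("side","s2.png")
def cr(im,x,y,w,h,k): return cv2.resize(im[y:y+h,x:x+w],None,fx=k,fy=k,interpolation=cv2.INTER_CUBIC)
o=np.zeros((600,800,3),np.uint8); o[:300,:]=cr(t,170,135,200,75,4); o[300:]=cr(s,230,130,160,60,5)
cv2.imwrite("pics/z2.png",o[:,:,::-1])
E
```

```text
(no output)
```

View pics/z2.png

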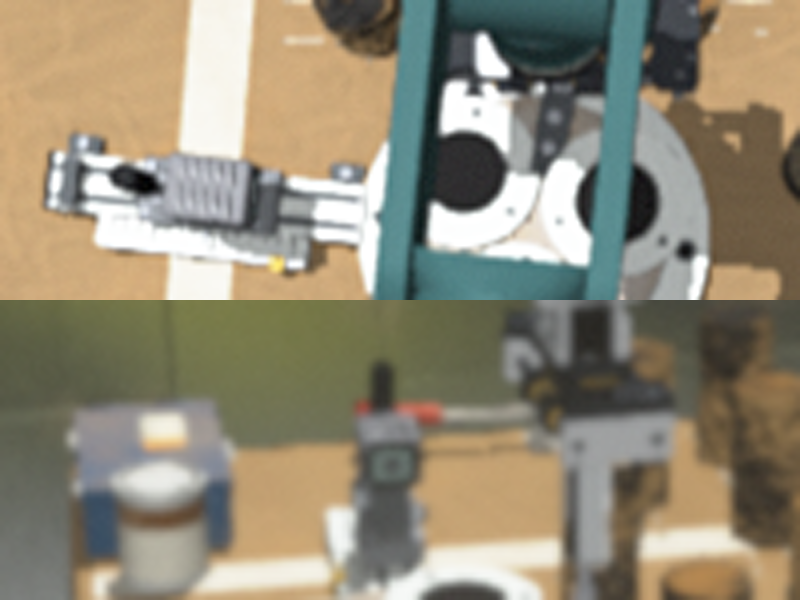

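The knob is held: width 23.4 mm, force 30 N, fingers around the knob post. Next I lift it slightly and carry it round to the near hole.

>>> servo_tool:
  plan:
    - [0,0,-0.03,0,0,0,15]
    - [0.01,-0.01,-0.06,0,0,0,15]
    - [0.015,-0.04,-0.06,0,0,0,15]
    - [0.02,-0.08,-0.06,0,0,0,15]
    - [0.025,-0.12,-0.06,0,0,0,15]
    - [0.025,-0.16,-0.06,0,0,0,15]
    - [0.025,-0.196,-0.06,0,0,0,15]
    - [0.025,-0.196,-0.06,0,0,0,15]

```text
time: 5.5
tool_pos: [0.6494, 0.0242, 0.128]
ee_rot: [-3.14, 0.001, 0.001]
wrist_force: [2.3, 1.0, -6.7]
width: 0.0233
finger_force: 30.0
```

>>> servo_tool:
  plan:
    - [-0.002,-0.04,0,0,0,0,15]
    - [-0.006,-0.09,0,0,0,0,15]
    - [-0.012,-0.15,0,0,0,0,15]
    - [-0.024,-0.21,0,0,0,0,15]
    - [-0.036,-0.26,0,0,0,0,15]
    - [-0.05,-0.31,0,0,0,0,15]
    - [-0.065,-0.36,0,0,0,0,15]
    - [-0.08,-0.4,0,0,0,0,15]
    - [-0.092,-0.435,0,0,0,0,15]
    - [-0.092,-0.435,0,0,0,0,15]
    - [-0.092,-0.435,0,0,0,0,15]
    - [-0.092,-0.435,0,0,0,0,15]

```text
time: 6.5
tool_pos: [0.6401, 0.0659, 0.1283]
ee_rot: [3.141, 0.001, -0.001]
wrist_force: [0.0, -0.3, -6.5]
width: 0.0234
finger_force: 30.0
```

>>> servo_tool:
  plan:
    - [0,0,0.02,0,0,0,15]
    - [0,0,0.05,0,0,0,15]
    - [0,0,0.08,0,0,0,15]
    - [0,0,0.11,0,0,0,15]
    - [0,0,0.11,0,0,0,15]
    - [0,0,0.11,0,0,0,15]

```text
time: 7.0
tool_pos: [0.6404, 0.0658, 0.1177]
ee_rot: [3.141, -0.0, -0.001]
wrist_force: [-1.3, -0.8, -3.8]
width: 0.0231
finger_force: 30.0
```

>>> servo_tool:
  plan:
    - [0,0,0.02,0,0,0,15]
    - [0,0,0.02,0,0,0,15]
    - [0,0,0.02,0,0,0,60]
    - [0,0,0.02,0,0,0,60]
    - [0,0,0.02,0,0,0,60]
    - [0,0,0.02,0,0,0,60]
    - [0,0,-0.3,0,0,0,70]
    - [0,0,-0.6,0,0,0,80]
    - [0,0,-1,0,0,0,80]
    - [0,0,-1,0,0,0,80]
    - [0,0,-1,0,0,0,80]

```text
time: 7.92
tool_pos: [0.6424, 0.0663, 0.2218]
ee_rot: [-3.141, -0.009, -0.001]
wrist_force: [-0.3, -0.3, -1.0]
width: 0.0787
finger_force: 0.0
```

>>> servo_tool:
  plan:
    - [-0.9,0.9,-0.1,0,0,-0.4,94]
    - [-0.9,0.9,-0.1,0,0,-0.4,94]
    - [-0.9,0.9,-0.1,0,0,-0.4,94]
    - [-0.9,0.9,-0.1,0,0,-0.4,94]
    - [-0.9,0.9,-0.1,0,0,-0.4,94]
    - [-0.9,0.9,-0.1,0,0,-0.4,94]
    - [-0.9,0.9,-0.1,0,0,-0.4,94]

```text
time: 8.5
tool_pos: [0.5499, -0.0238, 0.2261]
ee_rot: [-3.14, 0.001, 0.625]
wrist_force: [-0.4, 0.5, 0.3]
width: 0.094
finger_force: 0.0
```

>>> servo_tool:
  plan:
    - [0.8,0.8,0,0,0,-0.4,94]
    - [0.8,0.8,0,0,0,-0.6,94]
    - [0.8,0.8,0,0,0,-0.6,94]
    - [0.8,0.8,0,0,0,-0.6,94]
    - [0.8,0.8,0,0,0,-0.6,94]
    - [0.8,0.8,0,0,0,-0.6,94]
    - [0.8,0.8,0,0,0,-0.6,94]
    - [0.8,0.8,0,0,0,-0.6,94]
    - [0.8,0.8,0,0,0,-0.6,94]
    - [0.8,0.8,0,0,0,-0.6,94]

```text
time: 9.33
tool_pos: [0.6623, -0.041, 0.2263]
ee_rot: [-3.14, -0.0, 1.567]
wrist_force: [0.5, -0.3, -0.1]
width: 0.0944
finger_force: 0.0
```

>>> servo_tool:
  plan:
    - [-0.857,-0.794,0,0,0,0,94]
    - [-0.857,-0.794,0,0,0,0,94]
    - [-0.857,-0.794,0,0,0,0,94]
    - [-0.857,-0.794,0,0,0,0,94]

```text
time: 9.67
tool_pos: [0.5795, -0.1311, 0.2276]
ee_rot: [-3.14, 0.003, 1.562]
wrist_force: [1.8, 0.1, 0.1]
width: 0.0939
finger_force: 0.0
```

>>> servo_tool:
  plan:
    - [-0.857,-0.794,0,0,0,0,94]
    - [-0.857,-0.794,0,0,0,0,94]
    - [-0.857,-0.794,0,0,0,0,94]
    - [-0.857,-0.794,0,0,0,0,94]

```text
time: 10.0
tool_pos: [0.5004, -0.2164, 0.2277]
ee_rot: [-3.14, 0.002, 1.562]
wrist_force: [-0.5, 0.3, 0.3]
width: 0.0937
finger_force: 0.0
```

>>> servo_tool:
  plan:
    - [-0.857,-0.794,0,0,0,0,94]
    - [-0.857,-0.794,0,0,0,0,94]
    - [-0.857,-0.794,0,0,0,0,94]
    - [-0.857,-0.794,0,0,0,0,94]
    - [-0.857,-0.794,0,0,0,0,94]
    - [-0.857,-0.794,0,0,0,0,94]

```text
time: 10.5
tool_pos: [0.4247, -0.2979, 0.2274]
ee_rot: [3.141, -0.001, 1.57]
wrist_force: [0.8, 0.7, 0.7]
width: 0.094
finger_force: 0.0
```

```bash
cat >> h.py <<'E'
def darkpads(im):
    g=cv2.cvtColor(im,cv2.COLOR_RGB2GRAY); m=np.zeros(g.shape,bool); m[150:240,255:350]=1
    n,l,st,ce=cv2.connectedComponentsWithStats(((g<70)&m).astype(np.uint8))
    for i in range(1,n):
        if 150<st[i,4]<400:
            p=ray("top",ce[i],.057)[:2]; d=p-[.5405,.0207]; print("pad",st[i,4],p.round(4),np.degrees(np.arctan2(d[1],d[0])).round(1))
def crop(im,x,y,w,h,k): return cv2.resize(im[y:y+h,x:x+w],None,fx=k,fy=k,interpolation=cv2.INTER_CUBIC)
def pic(f,*c):
    H=max(a.shape[0] for a in c); o=np.hstack([np.pad(a,((0,H-a.shape[0]),(0,4),(0,0))) for a in c]); print(o.shape); cv2.imwrite("pics/"+f,o[:,:,::-1])
E
python3 - <<'E'
from h import *
t=snap("top");s=snap("side"); darkpads(t)
pic("z3.png",crop(t,255,140,190,120,3),crop(s,270,200,55,120,4))
print(robot.get_obs()["tool_pos"])
E
```

```text
pad 285 [ 0.5911 -0.0152] -35.3
pad 287 [0.5453 0.0828] 85.6
pad 288 [ 0.4838 -0.0056] -155.1
(480, 798, 3)
[ 0.42494848 -0.2974378   0.2273725 ]
```

View pics/z3.png

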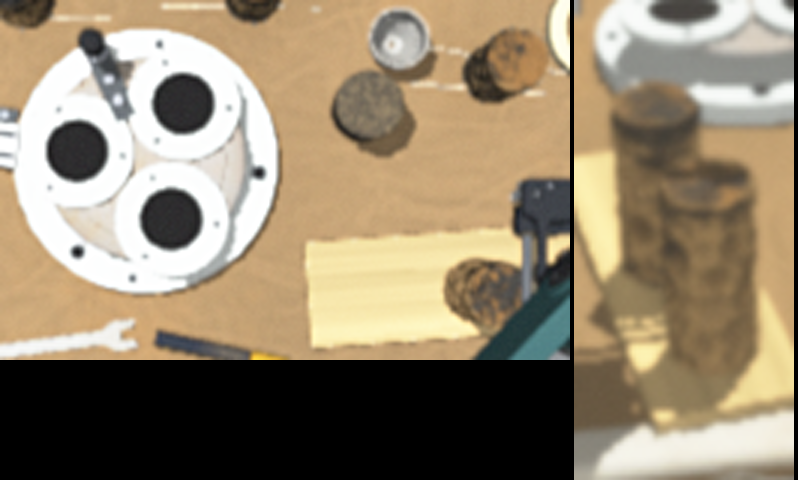

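>>> servo_tool:
  plan:
    - [0,0,0.3,0,0,0,94]
    - [0,0,0.6,0,0,0,94]
    - [0,0,0.9,0,0,0,94]
    - [0,0,0.9,0,0,0,94]

```text
time: 10.93
tool_pos: [0.4216, -0.2945, 0.1305]
ee_rot: [-3.132, -0.009, 1.572]
wrist_force: [-0.1, 1.6, -1.1]
width: 0.0941
finger_force: 0.0
```

>>> servo_tool:
  plan:
    - [0,0,0.25,0,0,0,94]
    - [0,0,0.25,0,0,0,94]
    - [0,0,0.25,0,0,0,70]
    - [0,0,0.25,0,0,0,62]
    - [0,0,0.25,0,0,0,58]
    - [0,0,0.25,0,0,0,54]
    - [0,0,0.25,0,0,0,50]
    - [0,0,0.25,0,0,0,50]
    - [0,0,0.25,0,0,0,50]

```text
time: 11.68
tool_pos: [0.424, -0.299, 0.1135]
ee_rot: [3.141, 0.001, 1.57]
wrist_force: [-0.1, -0.6, 2.8]
width: 0.0591
finger_force: 30.0
```

>>> servo_tool:
  plan:
    - [0,0,-0.1,0,0,0,50]
    - [0,0,-0.4,0,0,0,50]
    - [0,0,-0.7,0,0,0,50]
    - [0,0,-1,0,0,0,50]
    - [0,0,-1,0,0,0,50]
    - [0,0,-1,0,0,0,50]

```text
time: 12.18
tool_pos: [0.4244, -0.2991, 0.2142]
ee_rot: [3.139, 0.003, 1.57]
wrist_force: [-0.1, -0.0, -3.9]
width: 0.0592
finger_force: 30.0
```

```bash
python3 - <<'E'
from h import *
s=snap("side"); t=snap("top")
q=proj("side",robot.get_obs()["tool_pos"]-[0,0,.05]); print(q)
x,y=(q-[30,40]).astype(int)
pic("z4.png",crop(s,x,y,60,110,5),crop(t,380,190,100,80,4))
print(robot.find_in("casting_b_mark","side")[:2])
E
```

```text
[288.7967275  216.29385371]
(550, 708, 3)
[{'extent': [291.7, 211.7, 23.0, 49.2], 'conf': 0.64}]
```

View pics/z4.png

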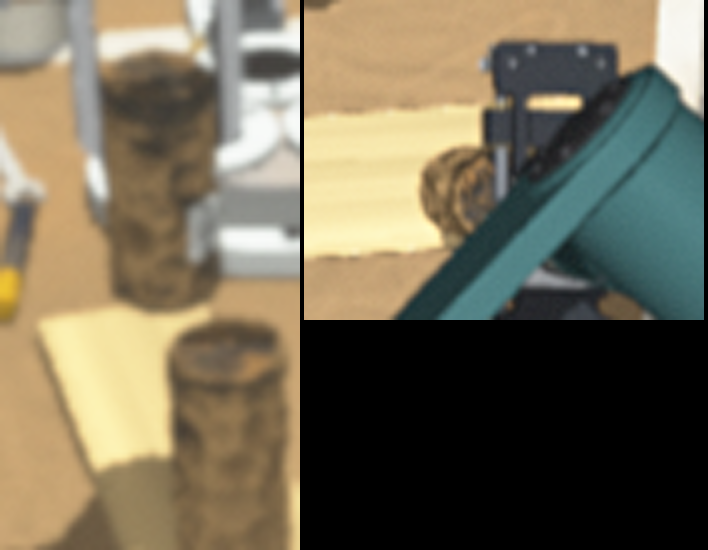

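The lifted casting shows its plate at crop (201,230), on the right side, about 46° round from the camera-facing direction. I'll turn the casting to face the side camera and measure it more exactly.

>>> servo_tool:
  plan:
    - [0,0,0,0,0,0.51,50]
    - [0,0,0,0,0,0.51,50]
    - [0,0,0,0,0,0.51,50]
    - [0,0,0,0,0,0.51,50]
    - [0,0,0,0,0,0.51,50]
    - [0,0,0,0,0,0.51,50]
    - [0,0,0,0,0,0.51,50]
    - [0,0,0,0,0,0.51,50]
    - [0,0,0,0,0,0.51,50]

```text
time: 13.08
tool_pos: [0.4231, -0.2979, 0.2104]
ee_rot: [-3.138, 0.0, 0.771]
wrist_force: [0.1, 0.6, -3.0]
width: 0.0594
finger_force: 30.0
```

```bash
cat >> h.py <<'E'
def side_held(f):
    s=snap("side"); o=robot.get_obs(); p=np.array(o["tool_pos"])
    # foot ~100mm below grasp; plate 55mm below grasp point
    q=proj("side",p-[0,0,.055]); e=proj("side",p-[.0,0,.055]+[.03,0,0]); x,y=(q-[30,45]).astype(int)
    x0,y0=max(x,0),max(y,0)
    print("axis px",q,"rad px",(e-q)[0],"crop",x0,y0,o["tool_pos"],o["ee_rot"])
    pic(f,crop(s,x0,y0,60,90,6)); 
    hsv=cv2.cvtColor(s,cv2.COLOR_RGB2HSV); r=int(round(q[1]))
    for rr in range(r-6,r+9,3): print(rr,[(int(a),int(b)) for a,b in hsv[rr,int(q[0])-16:int(q[0])+17,1:]])
E
python3 -c "
from h import *
side_held('z5.png')"
```

```text
axis px [288.96607251 217.92630543] rad px 11.52551585080397 crop 258 172 [ 0.42321038 -0.29806647  0.21078493] [-3.13845033e+00  2.94227080e-04  7.70400047e-01]
(540, 364, 3)
212 [(113, 207), (112, 203), (95, 194), (45, 192), (6, 225), (3, 246), (2, 249), (4, 239), (25, 193), (70, 138), (100, 117), (99, 111), (88, 101), (75, 85), (62, 78), (70, 80), (79, 87), (85, 93), (94, 98), (99, 108), (104, 118), (108, 128), (108, 134), (106, 132), (101, 126), (89, 120), (90, 116), (101, 124), (105, 133), (97, 145), (73, 161), (35, 167), (19, 176)]
215 [(111, 206), (110, 201), (105, 182), (76, 147), (21, 143), (7, 181), (5, 220), (6, 223), (25, 181), (72, 138), (99, 126), (104, 123), (103, 114), (96, 106), (97, 108), (99, 113), (106, 115), (102, 118), (102, 120), (106, 127), (106, 132), (108, 132), (104, 120), (99, 111), (101, 111), (101, 116), (105, 121), (104, 120), (105, 119), (96, 128), (67, 137), (27, 141), (9, 140)]
218 [(113, 206), (111, 203), (109, 195), (102, 170), (73, 140), (26, 129), (11, 138), (13, 141), (30, 136), (64, 128), (92, 116), (95, 115), (102, 118), (102, 117), (92, 100),
[... 246 characters left out ...]
94), (108, 182), (100, 163), (73, 139), (39, 132), (25, 135), (41, 132), (78, 127), (102, 128), (108, 128), (103, 124), (79, 123), (31, 139), (11, 166), (7, 177), (9, 167), (9, 148), (10, 151), (8, 168), (7, 174), (14, 162), (46, 143), (91, 137), (107, 136), (107, 131), (105, 124), (91, 123), (55, 143), (21, 169), (9, 188)]
224 [(110, 201), (108, 201), (109, 201), (107, 200), (109, 199), (108, 196), (106, 190), (105, 179), (103, 161), (97, 131), (102, 118), (108, 128), (108, 127), (102, 115), (79, 113), (33, 131), (11, 156), (10, 160), (7, 152), (5, 150), (8, 155), (6, 158), (8, 162), (13, 160), (34, 141), (69, 115), (92, 103), (96, 104), (94, 108), (81, 126), (37, 167), (10, 220), (4, 241)]
```

View pics/z5.png

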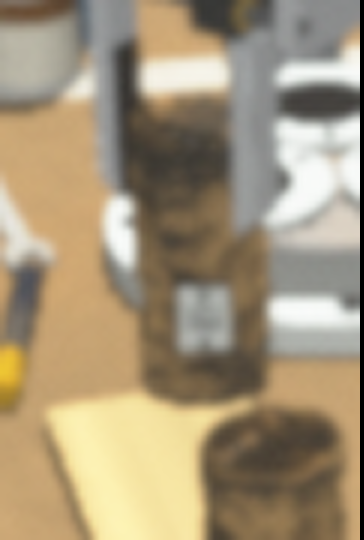

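>>> servo_tool:
  plan:
    - [0,0,-0.1,0,0,-0.755,50]
    - [0,0,-0.1,0,0,-0.755,50]
    - [0,0,-0.1,0,0,-0.755,50]
    - [0,0,-0.1,0,0,-0.755,50]
    - [0,0,-0.1,0,0,-0.755,50]
    - [0,0,-0.1,0,0,-0.755,50]
    - [0,0,-0.1,0,0,-0.755,50]
    - [0,0,-0.1,0,0,-0.755,50]
    - [0,0,-0.1,0,0,-0.755,50]
    - [0,0,-0.1,0,0,-0.755,50]
    - [0,0,-0.1,0,0,-0.755,50]

```text
time: 14.05
tool_pos: [0.4236, -0.2984, 0.2218]
ee_rot: [-3.141, -0.001, 1.957]
wrist_force: [-0.3, 0.4, -3.4]
width: 0.0593
finger_force: 30.0
```

>>> servo_tool:
  plan:
    - [0,0,0,0,0,-0.755,50]
    - [0,0,0,0,0,-0.755,50]
    - [0,0,0,0,0,-0.755,50]
    - [0,0,0,0,0,-0.755,50]
    - [0,0,0,0,0,-0.755,50]
    - [0,0,0,0,0,-0.755,50]
    - [0,0,0,0,0,-0.755,50]
    - [0,0,0,0,0,-0.755,50]
    - [0,0,0,0,0,-0.755,50]
    - [0,0,0,0,0,-0.755,50]
    - [0,0,0,0,0,-0.755,50]

```text
time: 14.97
tool_pos: [0.4237, -0.2984, 0.222]
ee_rot: [3.141, -0.001, 3.141]
wrist_force: [-1.0, -0.7, -2.2]
width: 0.0589
finger_force: 30.0
```

```bash
python3 -c "
from h import *
side_held('z6.png')"
```

```text
axis px [288.97035723 214.07038389] rad px 11.57018373948091 crop 258 169 [ 0.42366149 -0.2983918   0.22208189] [ 3.14110716e+00 -5.15109082e-04  3.13869153e+00]
(540, 364, 3)
208 [(111, 202), (111, 200), (111, 190), (109, 166), (105, 136), (105, 122), (103, 126), (107, 138), (112, 144), (108, 142), (107, 138), (109, 129), (103, 119), (101, 114), (89, 118), (65, 125), (47, 130), (46, 134), (49, 135), (50, 133), (56, 133), (57, 130), (67, 126), (84, 131), (99, 136), (84, 148), (41, 182), (8, 224), (3, 242), (2, 244), (3, 243), (4, 240), (4, 236)]
211 [(113, 203), (112, 201), (110, 187), (104, 157), (99, 126), (102, 117), (106, 116), (104, 120), (105, 126), (104, 130), (107, 131), (108, 128), (106, 123), (103, 119), (104, 118), (101, 119), (105, 124), (105, 134), (106, 137), (107, 136), (107, 131), (103, 126), (101, 121), (99, 118), (101, 121), (93, 129), (53, 143), (20, 156), (8, 161), (10, 157), (10, 156), (14, 166), (14, 182)]
214 [(112, 203), (111, 198), (109, 180), (104, 142), (100, 115), (98, 109), (102, 113), (104, 118), (102, 117), (103, 119), (104, 127), (105, 138), (109, 141)
[... 299 characters left out ...]
, 114), (106, 118), (109, 126), (108, 128), (109, 133), (107, 140), (108, 146), (112, 146), (110, 142), (107, 136), (104, 128), (105, 122), (102, 120), (102, 122), (104, 125), (105, 129), (107, 129), (105, 121), (97, 108), (94, 100), (91, 101), (73, 115), (41, 131), (18, 139), (9, 141), (7, 143), (9, 144), (9, 142)]
220 [(112, 201), (112, 200), (110, 197), (108, 179), (107, 148), (105, 126), (108, 123), (108, 127), (109, 131), (110, 132), (107, 134), (110, 135), (105, 133), (107, 129), (106, 127), (108, 132), (107, 136), (108, 139), (107, 138), (107, 133), (105, 124), (100, 110), (98, 96), (91, 92), (96, 96), (96, 106), (81, 120), (46, 140), (16, 159), (9, 172), (8, 163), (8, 155), (8, 153)]
```

View pics/z6.png

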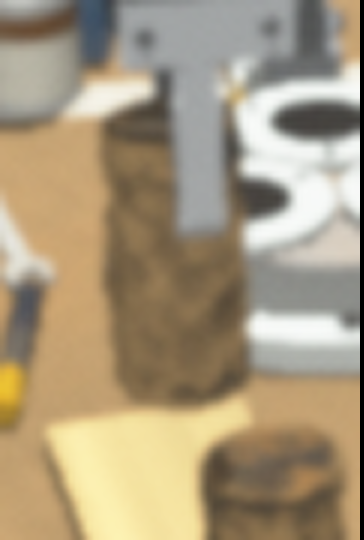

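The view shows the casting sitting off-centre in the jaws, about 6.5 mm along +tool x, and the plate now faces away. I'll correct for that offset when placing it on nest 0.

>>> servo_tool:
  plan:
    - [-0.15,0.4,0,0,0,0,50]
    - [-0.317,0.8,0,0,0,0,50]
    - [-0.317,0.965,0,0,0,0,50]
    - [-0.317,0.965,0,0,0,0,50]

```text
time: 15.35
tool_pos: [0.4561, -0.1983, 0.2225]
ee_rot: [3.139, 0.0, -3.14]
wrist_force: [-0.1, -0.5, -2.1]
width: 0.0593
finger_force: 30.0
```

>>> servo_tool:
  plan:
    - [-0.15,0.4,0,0,0,0,50]
    - [-0.317,0.8,0,0,0,0,50]
    - [-0.317,0.965,0,0,0,0,50]
    - [-0.317,0.965,0,0,0,0,50]

```text
time: 15.68
tool_pos: [0.4877, -0.1026, 0.2224]
ee_rot: [3.14, -0.0, -3.14]
wrist_force: [-0.3, 0.9, -3.0]
width: 0.059
finger_force: 30.0
```

>>> servo_tool:
  plan:
    - [-0.15,0.4,0,0,0,0,50]
    - [-0.317,0.8,0,0,0,0,50]
    - [-0.317,0.965,0,0,0,0,50]
    - [-0.317,0.965,0,0,0,0,50]

```text
time: 16.02
tool_pos: [0.5195, -0.0068, 0.2221]
ee_rot: [3.14, -0.0, -3.14]
wrist_force: [-0.3, -0.6, -3.5]
width: 0.0593
finger_force: 30.0
```

>>> servo_tool:
  plan:
    - [-0.15,0.3,0,0,0,-0.07,50]
    - [-0.317,0.6,0,0,0,-0.14,50]
    - [-0.317,0.965,0,0,0,-0.21,50]
    - [-0.317,0.965,0,0,0,-0.28,50]
    - [-0.317,0.965,0,0,0,-0.35,50]
    - [-0.317,0.965,0,0,0,-0.42,50]
    - [-0.317,0.965,0,0,0,-0.521,50]
    - [-0.317,0.965,0,0,0,-0.521,50]
    - [-0.317,0.965,0,0,0,-0.521,50]
    - [-0.317,0.965,0,0,0,-0.521,50]

```text
time: 16.85
tool_pos: [0.5511, 0.0857, 0.2223]
ee_rot: [-3.141, -0.001, -2.328]
wrist_force: [-0.3, -0.2, -3.6]
width: 0.0589
finger_force: 30.0
```

```bash
python3 - <<'E'
from h import *
o=robot.get_obs(); p=o["tool_pos"]; print(p,o["ee_rot"],o["width"],o["finger_force"])
s=snap("side"); q=proj("side",p-[0,0,.055]); x,y=(q-[40,50]).astype(int); print(q,x,y)
t=snap("top"); darkpads(t)
pic("z7.png",crop(s,x,y,80,100,5),crop(t,260,140,95,105,4))
E
```

```text
[0.55106332 0.08566973 0.22227917] [-3.14095421e+00 -8.85164008e-04 -2.32757557e+00] 0.058867873676270145 29.997031604871154
[310.66612205 156.34807612] 270 106
pad 292 [ 0.5905 -0.0154] -35.8
pad 264 [0.5384 0.1281] 91.1
pad 326 [ 0.4839 -0.0057] -155.0
(500, 788, 3)
```

View pics/z7.png

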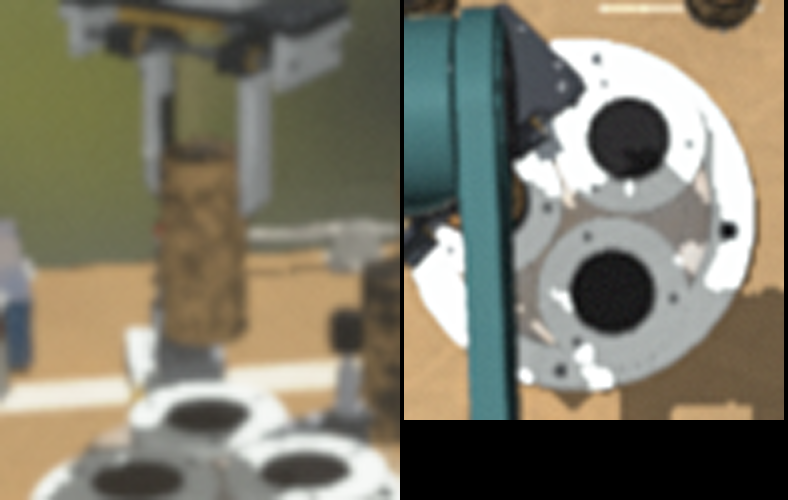

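```bash
python3 - <<'E'
from h import *
s=snap("side"); g=cv2.cvtColor(s,cv2.COLOR_RGB2GRAY).astype(int); hs=cv2.cvtColor(s,cv2.COLOR_RGB2HSV)
for r in (148,155,162,168): print(r,hs[r,296:326,2].tolist())
for r in (186,189,191): print(r,g[r,296:328].tolist())
for P in ([.546,.0828,.057],[.5511,.0857,.167],[.5511,.0857,.125]): print(proj("side",P))
E
```

```text
148 [112, 111, 111, 111, 111, 104, 104, 110, 109, 105, 103, 105, 114, 129, 135, 130, 123, 121, 118, 113, 110, 116, 120, 119, 111, 104, 103, 103, 101, 101]
155 [110, 109, 110, 109, 103, 104, 107, 113, 119, 124, 126, 122, 122, 120, 116, 114, 115, 119, 122, 116, 108, 102, 104, 108, 109, 107, 109, 110, 112, 112]
162 [195, 195, 193, 179, 150, 124, 111, 106, 116, 123, 122, 120, 121, 119, 121, 125, 128, 128, 123, 115, 107, 106, 121, 155, 182, 192, 192, 191, 190, 189]
168 [195, 194, 192, 176, 143, 121, 114, 114, 119, 125, 133, 137, 135, 137, 136, 129, 117, 119, 127, 130, 125, 121, 139, 164, 184, 191, 193, 194, 192, 193]
186 [187, 208, 223, 220, 226, 241, 243, 233, 207, 175, 151, 133, 121, 111, 102, 99, 100, 104, 108, 122, 141, 160, 186, 217, 231, 236, 240, 242, 238, 224, 194, 172]
189 [225, 242, 246, 245, 242, 227, 177, 115, 71, 58, 54, 54, 52, 55, 54, 54, 54, 55, 58, 58, 64, 70, 96, 146, 208, 239, 245, 246, 245, 242, 231, 204]
191 [176, 186, 193, 194, 182, 158, 135, 117, 99, 86, 76, 68, 63, 61, 62, 61, 63, 64, 68, 76, 96, 135, 187, 227, 240, 242, 239, 233, 223, 202, 181, 170]
[310.13990205 187.49080723]
[310.67756164 156.42357522]
[310.98787497 168.29641245]
```

>>> servo_tool:
  plan:
    - [-0.04,0,0.15,0,0,0,50]
    - [-0.04,0,0.3,0,0,0,50]
    - [-0.04,0,0.45,0,0,0,50]
    - [-0.04,0,0.55,0,0,0,50]
    - [-0.04,0,0.6,0,0,0,50]
    - [-0.04,0,0.63,0,0,0,50]
    - [-0.04,0,0.64,0,0,0,50]
    - [-0.04,0,0.64,0,0,0,50]
    - [-0.04,0,0.64,0,0,0,50]

```text
time: 17.75
tool_pos: [0.5541, 0.0902, 0.1596]
ee_rot: [-3.14, 0.001, -2.324]
wrist_force: [-0.2, -0.6, 0.1]
width: 0.0591
finger_force: 30.0
```

```bash
python3 - <<'E'
from h import *
s=snap("side"); o=robot.get_obs(); print(o["tool_pos"],o["wrist_force"],o["ee_rot"])
pic("z8.png",crop(s,265,125,95,90,6))
E
```

```text
[0.55413885 0.09029762 0.15961424] [-1.1376825  -0.19028533  1.45989869] [-3.14003005e+00  1.36427927e-03 -2.32389532e+00]
(540, 574, 3)
```

View pics/z8.png

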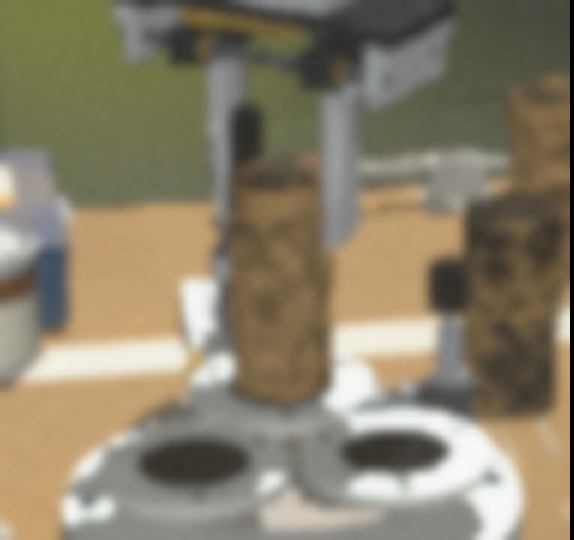

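The casting stands on nest 0's pad and the wrist force has gone to about zero. I'll release it, back off and check from above.

>>> servo_tool:
  plan:
    - [0,0,0.01,0,0,0,50]
    - [0,0,0.01,0,0,0,62]
    - [0,0,0.01,0,0,0,70]
    - [0,0,0.01,0,0,0,80]
    - [0,0,0.01,0,0,0,94]
    - [0,0,0.01,0,0,0,94]
    - [0,0,0.01,0,0,0,94]
    - [0,0,-0.3,0,0,0,94]
    - [0,0,-0.6,0,0,0,94]
    - [0,0,-1,0,0,0,94]
    - [0,0,-1,0,0,0,94]

```text
time: 18.72
tool_pos: [0.5565, 0.0905, 0.2677]
ee_rot: [-3.131, 0.011, -2.324]
wrist_force: [0.6, -0.2, 0.6]
width: 0.0939
finger_force: 0.0
```

>>> servo_tool:
  plan:
    - [0.94,-0.24,0,0,0,0.5,94]
    - [0.94,-0.24,0,0,0,0.5,94]
    - [0.94,-0.24,0,0,0,0.5,94]
    - [0.94,-0.24,0,0,0,0.5,94]
    - [0.94,-0.24,0,0,0,0.5,94]
    - [0.94,-0.24,0,0,0,0.5,94]
    - [0.94,-0.24,0,0,0,0.5,94]
    - [0.94,-0.24,0,0,0,0.5,94]

```text
time: 19.38
tool_pos: [0.5068, 0.0052, 0.2584]
ee_rot: [-3.141, 0.0, -3.11]
wrist_force: [-0.4, -0.5, -0.7]
width: 0.0943
finger_force: 0.0
```

>>> servo_tool:
  plan:
    - [0.6,-0.93,0,0,0,0.88,94]
    - [0.6,-0.93,0,0,0,0.88,94]
    - [0.6,-0.93,0,0,0,0.88,94]
    - [0.6,-0.93,0,0,0,0.88,94]
    - [0.6,-0.93,0,0,0,0.88,94]
    - [0.6,-0.93,0,0,0,0.88,94]
    - [0.6,-0.93,0,0,0,0.88,94]
    - [0.6,-0.93,0,0,0,0.88,94]
    - [0.6,-0.93,0,0,0,0.88,94]
    - [0.6,-0.93,0,0,0,0.88,94]
    - [0.6,-0.93,0,0,0,0.88,94]
    - [0.6,-0.93,0,0,0,0.88,94]

```text
time: 20.38
tool_pos: [0.4499, -0.0896, 0.2584]
ee_rot: [3.141, 0.0, 1.791]
wrist_force: [0.2, -0.7, 0.1]
width: 0.094
finger_force: 0.0
```

>>> servo_tool:
  plan:
    - [0,0,0,0,0,0.358,94]
    - [0,0,0,0,0,0.358,94]
    - [0,0,0,0,0,0.358,94]
    - [0,0,0,0,0,0.358,94]
    - [0,0,0,0,0,0.358,94]
    - [0,0,0,0,0,0.358,94]

```text
time: 20.88
tool_pos: [0.4499, -0.0896, 0.2584]
ee_rot: [3.141, 0.0, 1.232]
wrist_force: [-0.5, 0.5, -0.8]
width: 0.0942
finger_force: 0.0
```

```bash
python3 - <<'E'
from h import *
s=snap("side"); t=snap("top"); o=robot.get_obs(); print(o["tool_pos"],o["ee_rot"])
darkpads(t)
o=np.zeros((600,800,3),np.uint8); o[:315,:285]=crop(t,260,140,95,105,3); o[:300,290:770]=crop(t,420,205,60,50,6)[:,:480][:300,:480] if 0 else np.pad(crop(t,420,205,60,50,6),((0,0),(0,120),(0,0)))
o[320:600,:240]=crop(s,265,125,60,70,4); o[305:600,300:600]=crop(s,280,225,60,59,5)
cv2.imwrite("pics/z9.png",o[:,:,::-1])
E
```

```text
[ 0.44984089 -0.08956463  0.25844515] [3.1415166e+00 1.2494677e-04 1.2333726e+00]
pad 288 [ 0.5906 -0.0156] -35.9
pad 300 [ 0.4832 -0.0053] -155.6
```

View pics/z9.png

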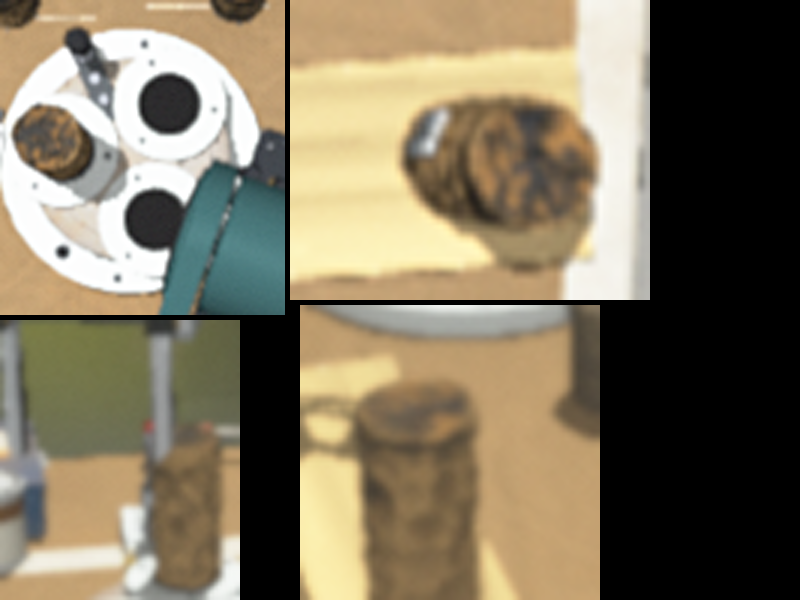

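```bash
cat >> h.py <<'E'
from scipy.optimize import minimize
def cyl(n,x,y,z0,shape,r=.03,h=.122,k=4):
    a=np.linspace(0,2*np.pi,40); pts=[]
    for z in(z0,z0+h):
        for u in a: pts.append(proj(n,[x+r*np.cos(u),y+r*np.sin(u),z]))
    m=np.zeros((shape[0]*k,shape[1]*k),np.uint8); cv2.fillConvexPoly(m,cv2.convexHull(((np.array(pts)+.5)*k).round().astype(np.int32)),1)
    return m
def fitcyl(n,mask,x,y,z0):
    k=4; M=cv2.resize(mask.astype(np.uint8),None,fx=k,fy=k,interpolation=cv2.INTER_LINEAR)
    def c(p):
        m=cyl(n,p[0],p[1],z0,mask.shape); return -(m&M).sum()/max(1,(m|M).sum())
    r=minimize(c,[x,y],method="Nelder-Mead",options=dict(initial_simplex=[[x,y],[x+.008,y],[x,y+.008]],xatol=2e-4,fatol=1e-4))
    return r.x.round(4),-r.fun
def win(mask,u0,u1,v0,v1):
    o=np.zeros_like(mask); o[v0:v1,u0:u1]=mask[v0:v1,u0:u1]
    n,l,st,ce=cv2.connectedComponentsWithStats(o.astype(np.uint8)); i=1+np.argmax(st[1:,4]); return l==i
E
python3 - <<'E'
from h import *
t=snap("top"); hs=cv2.cvtColor(t,cv2.COLOR_RGB2HSV)
print("c top pick",ray("top",(460.1,231.8),.134), "mark",ray("top",(442.6,226.8),.057))
mb=win(hs[...,1]>60,255,294,165,203); print(mb.sum(), fitcyl("top",mb,.546,.083,.057))
for th in(130,150): 
    mc=win(hs[...,2]<th,430,475,212,255); print(th,mc.sum(),fitcyl("top",mc,.4386,-.392,.012))
s=snap("side"); g=cv2.cvtColor(s,cv2.COLOR_RGB2HSV)
print(proj("side",[.4386,-.392,.1]))
for r in(255,262,270): print(r,g[r,286:330,2].tolist(),)
E
```

```text
c top pick [ 0.43904456 -0.39412153  0.134     ] mark [ 0.45080211 -0.36810171  0.057     ]h.py:49: RuntimeWarning: overflow encountered in scalar negative
  m=cyl(n,p[0],p[1],z0,mask.shape); return -(m&M).sum()/max(1,(m|M).sum())
Traceback (most recent call last):
  File "h.py", line 50, in fitcyl
    r=minimize(c,[x,y],method="Nelder-Mead",options=dict(initial_simplex=[[x,y],[x+.008,y],[x,y+.008]],xatol=2e-4,fatol=1e-4))
  File "h.py", line 49, in c
    m=cyl(n,p[0],p[1],z0,mask.shape); return -(m&M).sum()/max(1,(m|M).sum())
  File "h.py", line 43, in cyl
    for u in a: pts.append(proj(n,[x+r*np.cos(u),y+r*np.sin(u),z]))
                           ~~~~^^^^^^^^^^^^^^^^^^^^^^^^^^^^^^^^^^^
  File "h.py", line 9, in proj
    K,R,t=cam(n); q=K@(R@np.array(P,float)+t); return q[:2]/q[2]
          ~~~^^^
  File "h.py", line 4, in cam
    p=robot.camera_params(n); K=np.array(p["camera_matrix"],float); R=cv2.Rodrigues(np.array(p["rvec"],float))[0]; t=np.array(p["tvec"],float).ravel()
ValueError: time passes only in moves, steps and waits
```

```bash
python3 - <<'E'
s=open('h.py').read()
s=s.replace("def cam(n):","import functools\n@functools.lru_cache(None)\ndef cam(n):").replace("return -(m&M).sum()/max(1,(m|M).sum())","return -float((m&M).sum())/max(1,float((m|M).sum()))")
open('h.py','w').write(s)
E
python3 - <<'E'
from h import *
t=snap("top"); hs=cv2.cvtColor(t,cv2.COLOR_RGB2HSV)
mb=win(hs[...,1]>60,255,294,165,203); print(mb.sum(), fitcyl("top",mb,.546,.083,.057))
for th in(130,150): 
    mc=win(hs[...,2]<th,430,475,212,255); print(th,mc.sum(),fitcyl("top",mc,.4386,-.392,.012))
s=snap("side"); g=cv2.cvtColor(s,cv2.COLOR_RGB2HSV)
print(proj("side",[.4386,-.392,.1]))
for r in(255,262,270): print(r,g[r,286:330,2].tolist(),)
E
```

```text
360 (array([0.5462, 0.083 ]), np.float64(0.6493387004025302))
130 365 (array([ 0.437 , -0.3901]), np.float64(0.5340254837187353))
150 495 (array([ 0.4371, -0.3921]), np.float64(0.7270082582582582))
[301.64226832 254.98194261]
255 [219, 196, 182, 177, 166, 136, 106, 100, 101, 103, 109, 115, 115, 117, 116, 112, 107, 110, 119, 124, 115, 103, 96, 99, 104, 112, 118, 120, 138, 168, 190, 196, 193, 190, 191, 194, 195, 196, 196, 197, 197, 196, 195, 195]
262 [241, 241, 243, 244, 238, 213, 144, 86, 74, 77, 85, 101, 119, 130, 131, 128, 128, 130, 135, 133, 119, 108, 106, 109, 116, 124, 130, 127, 129, 151, 182, 198, 197, 195, 192, 189, 190, 193, 195, 197, 198, 198, 197, 196]
270 [247, 246, 244, 242, 239, 229, 194, 142, 111, 118, 126, 127, 130, 137, 137, 131, 123, 119, 116, 115, 118, 124, 130, 131, 124, 114, 106, 110, 138, 176, 193, 199, 200, 200, 200, 196, 194, 193, 193, 195, 197, 199, 200, 199]
```

>>> servo_tool:
  plan:
    - [-0.959,0.297,0,0,0,0,94]
    - [-0.959,0.297,0,0,0,0,94]
    - [-0.959,0.297,0,0,0,0,94]
    - [-0.959,0.297,0,0,0,0,94]

```text
time: 21.47
tool_pos: [0.4453, -0.193, 0.2579]
ee_rot: [-3.141, 0.001, 1.226]
wrist_force: [-0.5, 0.9, -0.5]
width: 0.0941
finger_force: 0.0
```

>>> servo_tool:
  plan:
    - [-0.959,0.297,0,0,0,0,94]
    - [-0.959,0.297,0,0,0,0,94]
    - [-0.959,0.297,0,0,0,0,94]
    - [-0.959,0.297,0,0,0,0,94]

```text
time: 21.8
tool_pos: [0.4412, -0.2925, 0.2576]
ee_rot: [-3.14, 0.0, 1.227]
wrist_force: [0.6, 0.9, 0.0]
width: 0.0939
finger_force: 0.0
```

>>> servo_tool:
  plan:
    - [-0.959,0.297,0,0,0,0,94]
    - [-0.959,0.297,0,0,0,0,94]
    - [-0.959,0.297,0,0,0,0,94]
    - [-0.959,0.297,0,0,0,0,94]
    - [-0.959,0.297,0,0,0,0,94]
    - [-0.959,0.297,0,0,0,0,94]
    - [-0.959,0.297,0.2,0,0,0,94]
    - [-0.959,0.297,0.5,0,0,0,94]
    - [-0.959,0.297,0.8,0,0,0,94]
    - [-0.959,0.297,0.8,0,0,0,94]

```text
time: 22.63
tool_pos: [0.4355, -0.3856, 0.1718]
ee_rot: [-3.131, -0.006, 1.232]
wrist_force: [-0.6, 0.6, -1.2]
width: 0.094
finger_force: 0.0
```

>>> servo_tool:
  plan:
    - [0,0,0.25,0,0,0,94]
    - [0,0,0.5,0,0,0,94]
    - [0,0,0.75,0,0,0,94]
    - [0,0,0.86,0,0,0,94]
    - [0,0,0.86,0,0,0,80]
    - [0,0,0.86,0,0,0,75]
    - [0,0,0.86,0,0,0,70]
    - [0,0,0.86,0,0,0,66]
    - [0,0,0.86,0,0,0,62]
    - [0,0,0.86,0,0,0,58]
    - [0,0,0.86,0,0,0,54]
    - [0,0,0.86,0,0,0,54]

```text
time: 23.63
tool_pos: [0.4384, -0.3913, 0.0941]
ee_rot: [3.138, 0.001, 1.229]
wrist_force: [1.7, -1.2, 4.7]
width: 0.0589
finger_force: 29.8
```

>>> servo_tool:
  plan:
    - [0,0,0,0,0,0,94]
    - [0,0,0,0,0,0,94]
    - [0,0,0,0,0,0,94]

```text
time: 23.88
tool_pos: [0.4367, -0.39, 0.0916]
ee_rot: [-3.139, -0.001, 1.229]
wrist_force: [-1.0, -0.1, -0.0]
width: 0.0751
finger_force: 0.0
```

>>> servo_tool:
  plan:
    - [0,0,0,0,0,0.9,94]
    - [0,0,0,0,0,0.9,94]
    - [0,0,0,0,0,0.9,94]
    - [0,0,0,0,0,0.9,94]
    - [0,0,0,0,0,0.9,94]
    - [0,0,0,0,0,0.9,94]
    - [0,0,0,0,0,0.9,94]
    - [0,0,0,0,0,0.9,94]
    - [0,0,0,0,0,0.9,94]
    - [0,0,0,0,0,0.9,94]
    - [0,0,0,0,0,0.9,94]
    - [0,0,0,0,0,0.9,94]

```text
time: 24.88
tool_pos: [0.4367, -0.39, 0.0915]
ee_rot: [-3.14, 0.002, -0.189]
wrist_force: [0.4, 0.4, 0.3]
width: 0.0941
finger_force: 0.0
```

>>> servo_tool:
  plan:
    - [0,0,0,0,0,0,80]
    - [0,0,0,0,0,0,74]
    - [0,0,0,0,0,0,70]
    - [0,0,0,0,0,0,66]
    - [0,0,0,0,0,0,62]
    - [0,0,0,0,0,0,58]
    - [0,0,0,0,0,0,54]
    - [0,0,0,0,0,0,50]
    - [0,0,0,0,0,0,50]

```text
time: 25.63
tool_pos: [0.4375, -0.391, 0.0928]
ee_rot: [3.141, -0.001, -0.184]
wrist_force: [-0.2, -1.7, 0.8]
width: 0.0582
finger_force: 29.8
```

>>> servo_tool:
  plan:
    - [0,0,-0.1,0,0,0,50]
    - [0,0,-0.3,0,0,0,50]
    - [0,0,-0.6,0,0,0,50]
    - [0,0,-1,0,0,0,50]
    - [0,0,-1,0,0,0,50]

```text
time: 26.05
tool_pos: [0.4401, -0.3927, 0.202]
ee_rot: [3.133, -0.012, -0.184]
wrist_force: [1.2, -0.8, 0.1]
width: 0.0586
finger_force: 29.8
```

>>> servo_tool:
  plan:
    - [0,0,0,0,0,-0.9,50]
    - [0,0,0,0,0,-0.9,50]
    - [0,0,0,0,0,-0.9,50]
    - [0,0,0,0,0,-0.9,50]
    - [0,0,0,0,0,-0.9,50]
    - [0,0,0,0,0,-0.9,50]
    - [0,0,0,0,0,-0.9,50]
    - [0,0,0,0,0,-0.9,50]
    - [0,0,0,0,0,-0.9,50]
    - [0,0,0,0,0,-0.9,50]
    - [0,0,0,0,0,-0.9,50]
    - [0,0,0,0,0,-0.9,50]

```text
time: 27.05
tool_pos: [0.4373, -0.3899, 0.1919]
ee_rot: [-3.141, -0.001, 1.234]
wrist_force: [-0.2, 0.4, -1.4]
width: 0.0585
finger_force: 29.8
```

>>> servo_tool:
  plan:
    - [0,0,0,0,0,-0.9,50]
    - [0,0,0,0,0,-0.9,50]
    - [0,0,0,0,0,-0.9,50]
    - [0,0,0,0,0,-0.9,50]
    - [0,0,0,0,0,-0.9,50]
    - [0,0,0,0,0,-0.9,50]
    - [0,0,0,0,0,-0.9,50]
    - [0,0,0,0,0,-0.9,50]
    - [0,0,0,0,0,-0.9,50]
    - [0,0,0,0,0,-0.9,50]
    - [0,0,0,0,0,-0.9,50]
    - [0,0,0,0,0,-0.9,50]

```text
time: 28.05
tool_pos: [0.4373, -0.3899, 0.1919]
ee_rot: [3.141, -0.001, 2.648]
wrist_force: [-0.0, 0.2, -1.6]
width: 0.0583
finger_force: 29.8
```

```bash
cat >> h.py <<'E'
def plate(uoff,zp):
    # zp: drop from TCP to plate centre
    s=snap("side"); o=robot.get_obs(); p=np.array(o["tool_pos"]); q=proj("side",p-[0,0,zp]); print("tcp",p.round(4),"yaw",np.degrees(o["ee_rot"][2]).round(1),"q",q.round(2),o["width"])
    hs=cv2.cvtColor(s,cv2.COLOR_RGB2HSV); c=int(q[0])-17; print("c0",c)
    for r in range(int(q[1])-4,int(q[1])+6,2): print(r,"S",hs[r,c:c+36,1].tolist()); print("   V",hs[r,c:c+36,2].tolist())
E
python3 -c "
from h import *
plate(0,.036)
print([(d['conf'],d['extent']) for d in robot.find_in('casting_c_mark','side')])"
```

```text
tcp [ 0.4373 -0.3899  0.192 ] yaw 151.6 q [300.24 234.84] 0.05826305474501079
c0 283
230 S [109, 108, 107, 106, 106, 108, 104, 84, 40, 11, 3, 3, 3, 2, 2, 2, 13, 39, 72, 92, 87, 90, 86, 84, 90, 94, 97, 93, 69, 36, 20, 16, 14, 14, 14, 14]
   V [195, 194, 195, 195, 182, 154, 132, 137, 148, 158, 164, 165, 164, 163, 162, 152, 134, 123, 114, 103, 97, 94, 89, 88, 91, 95, 100, 104, 115, 136, 156, 163, 164, 164, 163, 165]
232 S [107, 106, 107, 106, 107, 107, 104, 85, 40, 8, 2, 3, 2, 2, 2, 3, 13, 41, 79, 101, 100, 97, 97, 98, 97, 95, 96, 94, 97, 94, 94, 93, 93, 93, 95, 96]
   V [193, 194, 197, 197, 186, 158, 130, 126, 139, 153, 163, 164, 164, 163, 163, 156, 141, 131, 129, 121, 110, 105, 108, 109, 103, 99, 101, 108, 123, 146, 166, 175, 176, 176, 175, 175]
234 S [106, 107, 107, 106, 107, 107, 102, 88, 56, 20, 5, 3, 3, 3, 3, 3, 6, 25, 63, 95, 100, 105, 107, 105, 104, 101, 103, 102, 102, 103, 104, 107, 105, 105, 108, 106]
   V [194, 195, 197, 199, 189, 165, 135, 127, 136, 143, 149, 151, 153, 155, 155, 147, 135, 124, 114, 110, 110, 117, 124, 124, 115, 111, 109, 108, 122, 153, 181, 193, 196, 196, 194, 194]
236 S [101, 97, 100, 104, 102, 97, 67, 32, 22, 23, 22, 21, 23, 24, 27, 31, 29, 45, 80, 103, 109, 110, 108, 107, 107, 107, 110, 107, 105, 109, 108, 109, 107, 106, 109, 107]
   V [212, 218, 219, 219, 212, 186, 155, 150, 152, 145, 140, 135, 134, 128, 125, 124, 122, 120, 124, 129, 133, 137, 134, 126, 121, 126, 128, 122, 136, 164, 186, 195, 198, 197, 199, 197]
238 S [89, 86, 88, 93, 96, 96, 63, 21, 10, 10, 9, 8, 9, 11, 22, 55, 90, 101, 105, 109, 110, 109, 106, 107, 108, 109, 108, 110, 106, 108, 106, 107, 107, 106, 107, 107]
   V [240, 240, 240, 238, 232, 209, 169, 159, 161, 151, 143, 155, 163, 156, 140, 121, 113, 119, 129, 133, 132, 133, 132, 126, 125, 131, 132, 130, 142, 167, 188, 196, 197, 199, 198, 198]
[]
```

```bash
python3 -c "
from h import *
plate(0,.054)"
```

```text
tcp [ 0.4374 -0.3901  0.1921] yaw 151.4 q [300.51 241.26] 0.05863584737938631
c0 283
237 S [92, 86, 91, 97, 97, 95, 62, 19, 10, 12, 14, 12, 17, 24, 37, 55, 61, 75, 96, 106, 107, 109, 110, 105, 106, 108, 107, 107, 109, 108, 106, 107, 107, 107, 107, 107]
   V [230, 234, 233, 232, 225, 202, 168, 159, 161, 154, 146, 149, 151, 140, 123, 115, 112, 119, 125, 130, 133, 136, 132, 124, 123, 130, 129, 129, 141, 166, 188, 196, 196, 198, 197, 198]
239 S [90, 89, 90, 92, 95, 98, 66, 20, 10, 9, 10, 10, 9, 11, 19, 56, 96, 109, 109, 107, 109, 110, 110, 111, 108, 111, 109, 108, 107, 107, 105, 106, 106, 107, 107, 107]
   V [242, 242, 241, 239, 233, 209, 167, 156, 156, 148, 148, 156, 166, 163, 147, 124, 117, 124, 133, 134, 129, 130, 134, 129, 130, 135, 133, 128, 140, 164, 187, 197, 198, 198, 198, 198]
241 S [88, 89, 92, 91, 95, 99, 71, 21, 11, 7, 11, 10, 10, 13, 23, 61, 99, 110, 111, 107, 108, 109, 111, 111, 110, 111, 111, 108, 108, 107, 108, 106, 107, 108, 107, 108]
   V [244, 243, 242, 240, 236, 219, 170, 145, 140, 138, 141, 147, 154, 163, 156, 138, 131, 134, 138, 136, 132, 136, 138, 138, 139, 136, 133, 125, 128, 155, 184, 198, 200, 200, 200, 199]
243 S [85, 89, 89, 92, 92, 97, 74, 27, 12, 7, 11, 9, 9, 11, 22, 57, 98, 109, 105, 108, 109, 111, 110, 107, 108, 108, 108, 108, 110, 109, 107, 107, 108, 107, 108, 107]
   V [245, 244, 243, 242, 239, 226, 186, 161, 153, 143, 136, 139, 148, 160, 159, 142, 128, 124, 124, 127, 131, 131, 125, 122, 125, 128, 128, 125, 132, 157, 186, 198, 199, 200, 199, 201]
245 S [87, 87, 89, 89, 91, 95, 77, 30, 11, 8, 9, 10, 10, 11, 21, 57, 97, 107, 108, 108, 107, 109, 106, 109, 112, 111, 107, 108, 105, 108, 106, 107, 107, 108, 107, 108]
   V [245, 245, 244, 243, 241, 228, 191, 168, 162, 155, 147, 151, 158, 162, 159, 143, 132, 131, 130, 130, 124, 119, 120, 126, 128, 126, 122, 123, 138, 168, 192, 200, 202, 201, 201, 201]
```

>>> servo_tool:
  plan:
    - [0,0,0,0,0,-0.34,50]
    - [0,0,0,0,0,-0.34,50]
    - [0,0,0,0,0,-0.34,50]
    - [0,0,0,0,0,-0.34,50]
    - [0,0,0,0,0,-0.34,50]
    - [0,0,0,0,0,-0.34,50]
    - [0,0,0,0,0,-0.34,50]

```text
time: 28.78
tool_pos: [0.4374, -0.3903, 0.1923]
ee_rot: [3.141, -0.0, -3.108]
wrist_force: [0.8, 0.2, -1.7]
width: 0.0586
finger_force: 29.8
```

```bash
python3 -c "
from h import *
plate(0,.054)"
```

```text
tcp [ 0.4374 -0.3903  0.1924] yaw -178.1 q [300.54 241.23] 0.05795315349296433
c0 283
237 S [93, 85, 91, 98, 104, 104, 109, 106, 104, 111, 103, 88, 65, 54, 48, 52, 49, 33, 25, 27, 33, 50, 74, 96, 99, 105, 106, 108, 109, 108, 107, 107, 107, 106, 107, 109]
   V [230, 233, 233, 230, 218, 171, 131, 120, 115, 113, 121, 134, 141, 141, 139, 137, 129, 125, 130, 133, 132, 128, 121, 120, 126, 126, 127, 134, 141, 160, 183, 195, 197, 197, 196, 197]
239 S [90, 90, 90, 93, 96, 104, 109, 107, 108, 109, 96, 69, 36, 16, 10, 9, 9, 9, 6, 9, 13, 29, 72, 105, 110, 109, 111, 110, 108, 106, 106, 106, 107, 107, 106, 109]
   V [242, 242, 241, 239, 230, 198, 157, 133, 125, 117, 114, 133, 157, 171, 173, 162, 140, 141, 162, 174, 171, 156, 141, 136, 135, 131, 131, 134, 134, 149, 181, 195, 198, 198, 198, 197]
241 S [88, 89, 92, 92, 95, 104, 107, 107, 107, 106, 98, 66, 33, 12, 9, 10, 8, 10, 8, 9, 12, 34, 71, 104, 112, 111, 110, 109, 107, 107, 108, 108, 105, 109, 106, 108]
   V [244, 243, 242, 239, 235, 214, 170, 138, 124, 116, 115, 124, 147, 164, 167, 161, 154, 154, 161, 168, 170, 164, 147, 137, 132, 129, 128, 124, 129, 155, 185, 199, 199, 199, 199, 199]
243 S [89, 89, 89, 90, 94, 101, 105, 110, 111, 107, 99, 74, 37, 16, 10, 7, 7, 9, 11, 8, 10, 17, 46, 95, 108, 108, 109, 108, 110, 108, 108, 107, 108, 107, 107, 106]
   V [244, 244, 243, 241, 239, 224, 179, 135, 119, 117, 119, 128, 146, 162, 159, 146, 142, 140, 143, 153, 172, 175, 149, 131, 128, 127, 122, 127, 146, 174, 192, 198, 199, 200, 200, 199]
245 S [87, 86, 89, 90, 96, 104, 106, 107, 107, 108, 102, 79, 36, 14, 9, 6, 10, 10, 10, 9, 8, 14, 45, 94, 109, 110, 111, 107, 108, 108, 105, 108, 107, 107, 107, 108]
   V [245, 245, 244, 242, 234, 206, 156, 126, 117, 120, 118, 123, 140, 159, 164, 159, 154, 150, 155, 166, 181, 182, 154, 135, 131, 123, 117, 124, 142, 167, 191, 199, 201, 201, 201, 201]
```

>>> servo_tool:
  plan:
    - [-0.07,0.35,0,0,0,0,50]
    - [-0.14,0.7,0,0,0,0,50]
    - [-0.149,0.958,0,0,0,0,50]
    - [-0.149,0.958,0,0,0,0,50]

```text
time: 29.17
tool_pos: [0.4493, -0.2899, 0.1928]
ee_rot: [3.139, 0.001, -3.103]
wrist_force: [0.5, -0.8, -1.9]
width: 0.058
finger_force: 29.9
```

>>> servo_tool:
  plan:
    - [-0.07,0.35,0,0,0,0,50]
    - [-0.14,0.7,0,0,0,0,50]
    - [-0.149,0.958,0,0,0,0,50]
    - [-0.149,0.958,0,0,0,0,50]

```text
time: 29.5
tool_pos: [0.4606, -0.1943, 0.1928]
ee_rot: [3.14, 0.001, -3.103]
wrist_force: [0.7, -0.3, -1.8]
width: 0.0581
finger_force: 30.0
```

>>> servo_tool:
  plan:
    - [-0.07,0.35,0,0,0,0,50]
    - [-0.14,0.7,0,0,0,0,50]
    - [-0.149,0.958,0,0,0,0,50]
    - [-0.149,0.958,0,0,0,0,50]

```text
time: 29.83
tool_pos: [0.4722, -0.0987, 0.1928]
ee_rot: [3.14, 0.001, -3.103]
wrist_force: [-0.3, -0.2, -1.4]
width: 0.058
finger_force: 30.0
```

>>> servo_tool:
  plan:
    - [-0.07,0.35,0,0,0,0.07,50]
    - [-0.14,0.7,0,0,0,0.15,50]
    - [-0.149,0.958,0,0,0,0.23,50]
    - [-0.149,0.958,0,0,0,0.31,50]
    - [-0.149,0.958,0,0,0,0.39,50]
    - [-0.149,0.958,0,0,0,0.47,50]
    - [-0.149,0.958,0,0,0,0.55,50]
    - [-0.149,0.958,0,0,0,0.599,50]
    - [-0.149,0.958,0,0,0,0.599,50]
    - [-0.149,0.958,0,0,0,0.599,50]
    - [-0.149,0.958,0,0,0,0.599,50]

```text
time: 30.75
tool_pos: [0.4836, -0.0063, 0.1925]
ee_rot: [-3.141, 0.0, 2.237]
wrist_force: [-0.6, -0.0, -1.1]
width: 0.0576
finger_force: 30.0
```

```bash
python3 - <<'E'
from h import *
s=snap("side"); hs=cv2.cvtColor(s,cv2.COLOR_RGB2HSV); o=robot.get_obs(); p=o["tool_pos"]; print(p,np.degrees(o["ee_rot"]),o["width"],o["wrist_force"])
for dz in(.05,.06,.07):
    q=proj("side",p-[0,0,dz]); r=int(q[1]); print(q,int(q[0])-15,"V",hs[r,int(q[0])-15:int(q[0])+16,2].tolist()); print("S",hs[r,int(q[0])-15:int(q[0])+16,1].tolist())
q=proj("side",[.4842,-.0053,.057]); print(q)
for r in range(int(q[1])-1,int(q[1])+3): print(r,hs[r,int(q[0])-15:int(q[0])+16,2].tolist())
E
```

```text
[ 0.48355109 -0.00611683  0.19245134] [-1.79985380e+02  1.99481596e-02  1.28159145e+02] 0.05809079987348301 [ 0.06092897 -0.26681132 -2.08538437]
[294.86537471 176.20623598] 279 V [195, 195, 196, 196, 194, 181, 153, 129, 127, 129, 127, 121, 118, 118, 117, 119, 125, 131, 131, 129, 121, 114, 119, 120, 112, 108, 113, 119, 111, 104, 100]
S [106, 107, 105, 105, 105, 90, 55, 18, 12, 16, 40, 78, 102, 106, 109, 103, 108, 107, 111, 107, 107, 105, 105, 108, 102, 104, 104, 109, 106, 103, 99]
[294.98644928 179.14948874] 279 V [197, 198, 199, 198, 196, 192, 172, 142, 128, 142, 151, 139, 124, 115, 114, 109, 106, 109, 118, 126, 129, 124, 120, 117, 114, 111, 115, 126, 125, 120, 118]
S [109, 108, 108, 109, 107, 100, 77, 45, 14, 16, 34, 68, 97, 111, 105, 103, 101, 103, 106, 109, 109, 109, 106, 107, 105, 106, 109, 109, 108, 111, 106]
[295.10687093 182.07686936] 280 V [224, 223, 225, 227, 226, 217, 180, 126, 95, 103, 115, 113, 104, 103, 106, 108, 113, 120, 121, 114, 110, 114, 115, 110, 109, 116, 122, 121, 120, 123, 127]
S [58, 57, 56, 51, 49, 52, 50, 51, 51, 72, 95, 102, 103, 102, 101, 104, 106, 106, 107, 105, 102, 103, 104, 104, 105, 108, 107, 107, 106, 108, 106]
[296.04076457 200.72208705]
199 [222, 233, 238, 234, 228, 235, 242, 240, 228, 202, 169, 138, 118, 104, 96, 89, 88, 88, 90, 94, 101, 115, 140, 170, 201, 225, 234, 238, 242, 243, 238]
200 [237, 244, 246, 242, 235, 237, 237, 219, 176, 134, 102, 81, 70, 67, 64, 65, 65, 67, 67, 68, 69, 77, 89, 110, 151, 209, 237, 245, 246, 246, 245]
201 [246, 248, 248, 246, 242, 235, 222, 172, 113, 80, 65, 59, 57, 58, 55, 56, 60, 60, 59, 61, 64, 66, 69, 78, 113, 184, 235, 246, 247, 247, 247]
202 [248, 248, 248, 245, 234, 211, 175, 125, 77, 60, 58, 54, 56, 55, 54, 56, 56, 58, 57, 57, 60, 62, 65, 74, 110, 183, 234, 245, 247, 247, 247]
```

>>> servo_tool:
  plan:
    - [0,0,0.15,0,0,0,50]
    - [0,0,0.3,0,0,0,50]
    - [0,0,0.42,0,0,0,50]
    - [0,0,0.5,0,0,0,50]
    - [0,0,0.53,0,0,0,50]
    - [0,0,0.55,0,0,0,50]
    - [0,0,0.55,0,0,0,50]
    - [0,0,0.55,0,0,0,50]
    - [0,0,0.55,0,0,0,50]

```text
time: 31.55
tool_pos: [0.4836, -0.0059, 0.1388]
ee_rot: [-3.141, 0.002, 2.236]
wrist_force: [-3.3, -0.7, 6.5]
width: 0.0578
finger_force: 30.0
```

>>> servo_tool:
  plan:
    - [0,0,0.0,0,0,0,60]
    - [0,0,0,0,0,0,70]
    - [0,0,0,0,0,0,84]
    - [0,0,0,0,0,0,84]
    - [0,0,0,0,0,0,84]
    - [0,0,-0.3,0,0,0,84]
    - [0,0,-0.6,0,0,0,84]
    - [0,0,-1,0,0,0,84]
    - [0,0,-1,0,0,0,84]

```text
time: 32.3
tool_pos: [0.4868, -0.0057, 0.246]
ee_rot: [3.131, 0.01, 2.236]
wrist_force: [0.0, -0.0, 0.2]
width: 0.0837
finger_force: 0.0
```

>>> servo_tool:
  plan:
    - [0.2,0.25,-0.4,0,0,0,70]
    - [0.587,0.804,-0.4,0,0,0,70]
    - [0.587,0.804,-0.4,0,0,0,70]
    - [0.587,0.804,-0.4,0,0,0,70]

```text
time: 32.63
tool_pos: [0.5117, 0.095, 0.2781]
ee_rot: [3.138, -0.001, 2.242]
wrist_force: [-1.0, -1.0, -0.6]
width: 0.0699
finger_force: 0.0
```

>>> servo_tool:
  plan:
    - [0.587,0.804,0,0,0,0,60]
    - [0.587,0.804,0,0,0,0,60]
    - [0.587,0.804,0,0,0,0,60]
    - [0.587,0.804,0,0,0,0,60]

```text
time: 32.97
tool_pos: [0.5376, 0.1889, 0.2759]
ee_rot: [-3.14, -0.001, 2.24]
wrist_force: [0.3, -0.4, -0.3]
width: 0.0598
finger_force: 0.0
```

>>> servo_tool:
  plan:
    - [0.587,0.804,0,0,0,0.1,50]
    - [0.587,0.804,0,0,0,0.3,50]
    - [0.587,0.804,0,0,0,0.48,50]
    - [0.587,0.804,0,0,0,0.48,50]
    - [0.587,0.804,0,0,0,0.48,50]
    - [0.587,0.804,0,0,0,0.48,50]
    - [0.587,0.804,0,0,0,0.48,50]
    - [0.587,0.804,0,0,0,0.48,50]

```text
time: 33.63
tool_pos: [0.5646, 0.2807, 0.2773]
ee_rot: [-3.141, 0.001, 1.484]
wrist_force: [0.4, -0.3, 0.2]
width: 0.0497
finger_force: 0.0
```

```bash
python3 - <<'E'
from h import *
s=snap("side"); t=snap("top"); o=robot.get_obs(); print(o["tool_pos"],np.degrees(o["ee_rot"]))
o=np.zeros((600,800,3),np.uint8); o[:300,:]=crop(t,200,150,160,60,5); o[300:600,:480]=crop(s,260,125,80,50,6); o[300:600,500:800]=crop(t,270,170,50,50,6)
cv2.imwrite("pics/z10.png",o[:,:,::-1]); cv2.imwrite("pics/t10.png",t[:,:,::-1]); cv2.imwrite("pics/s10.png",s[:,:,::-1])
E
```

```text
[0.56455478 0.28101415 0.27745752] [1.79997726e+02 2.06907254e-02 8.50004358e+01]
```

View pics/z10.png

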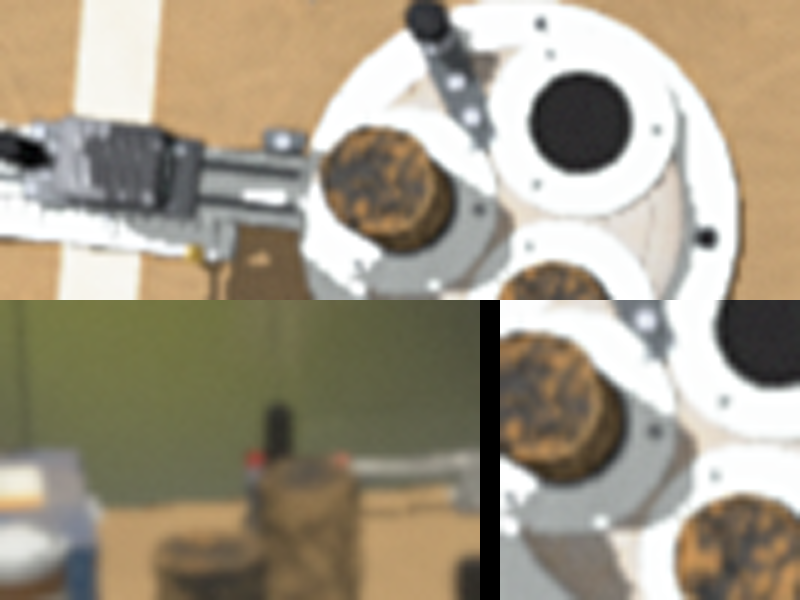

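The picture shows both castings standing on their pads, with b facing the reader. The brass flag is at crop (195,252) and the post is at the left edge. I'll fit the positions numerically.

```bash
python3 - <<'E'
from h import *
t=cv2.imread("pics/t10.png")[:,:,::-1].copy(); hs=cv2.cvtColor(t,cv2.COLOR_RGB2HSV)
for nm,w,x0 in (("b",(260,297,170,207),(.546,.083)),("c",(285,325,198,235),(.484,-.005))):
  for th in(50,80):
    m=win((hs[...,1]>th),*w); m=cv2.morphologyEx(m.astype(np.uint8),cv2.MORPH_CLOSE,np.ones((5,5)))>0
    print(nm,th,m.sum(),fitcyl("top",m,*x0,.057), (cyl("top",*x0,.057,m.shape).sum()/16))
print("facepick b",ray("top",(275.6,186.8),.179))
print("post proj side",proj("side",[.5651,.2806,.15]),proj("side",[.5651,.2806,.13]))
s=cv2.imread("pics/s10.png"); hv=cv2.cvtColor(s,cv2.COLOR_BGR2HSV)
for r in(144,147,150): print(r,hv[r,296:318,2].tolist())
t1=cv2.imread("pics/top1.png"); g=cv2.cvtColor(t1,cv2.COLOR_BGR2GRAY)
print(g[174:186,194:216])
E
```

```text
b 50 468 (array([0.5463, 0.0843]), np.float64(0.8512690938325486)) 544.0
b 80 342 (array([0.5463, 0.0809]), np.float64(0.621958251643409)) 544.0
c 50 397 (array([ 0.4812, -0.0051]), np.float64(0.8512195121951219)) 463.5
c 80 340 (array([ 0.4786, -0.0053]), np.float64(0.7272109767694607)) 463.5
facepick b [0.5445444  0.08290687 0.179     ]
post proj side [304.82313254 141.40412254] [304.98414494 146.59836958]
144 [110, 110, 112, 109, 109, 109, 108, 96, 72, 51, 48, 52, 71, 94, 101, 103, 104, 104, 103, 104, 103, 101]
147 [108, 110, 109, 110, 110, 108, 103, 93, 66, 48, 47, 49, 70, 95, 104, 107, 107, 105, 103, 104, 104, 102]
150 [108, 109, 108, 106, 107, 117, 128, 110, 72, 51, 54, 61, 76, 93, 101, 100, 101, 104, 109, 118, 130, 131]
[[228 229 233 233 233 220 196 174 167 165 177 177 162 162 160 154 151 149
  156 164 165 155]
 [252 255 255 255 249 220 182 153 151 169 202 215 197 202 192 157 156 158
  161 172 172 164]
 [227 237 242 238 194 129  98  85 102 140 188 214 208 220 205 146 149 156
  162 174 175 170]
 [149 154 151 135  91  52  41  46  55  71  97 129 155 183 176 147 152 146
  156 170 178 178]
 [199 192 157  88  41  43  50  52  44  30  22  39  65  92 112 148 173 159
  158 168 176 181]
 [253 250 232 125  46  46  51  53  50  36  12   3   7  17  63 132 180 170
  166 167 169 175]
 [255 255 254 170  74  41  41  44  47  31  14  10   9   8  34  95 146 156
  166 168 162 158]
 [255 255 255 232 150 101  73  46  29  17  11   4   3   1  10  48  95 136
  166 170 157 150]
 [253 255 255 254 233 200 157 106  79  53  26   9   8  18  27  48  83 136
  168 172 158 147]
 [224 235 240 241 240 237 209 182 162 121  72  55  57  69  85  95 104 147
  172 172 166 149]
 [145 151 155 163 173 184 181 190 182 145 117 126 124 135 155 160 144 158
  169 174 168 152]
 [190 173 163 155 150 145 146 149 145 135 138 166 168 170 180 180 161 160
  168 176 177 156]]
```

>>> servo_tool:
  plan:
    - [0,0,0.4,0,0,0,50]
    - [0,0,0.8,0,0,0,50]
    - [0,0,1,0,0,0,50]
    - [0,0,1,0,0,0,50]

```text
time: 34.07
tool_pos: [0.5612, 0.2801, 0.1702]
ee_rot: [-3.13, 0.006, 1.483]
wrist_force: [0.1, 0.2, -0.1]
width: 0.0498
finger_force: 0.0
```

>>> servo_tool:
  plan:
    - [0,0,0.2,0,0,0,50]
    - [0,0,0.36,0,0,0,50]
    - [0,0,0.36,0,0,0,40]
    - [0,0,0.36,0,0,0,30]
    - [0,0,0.36,0,0,0,22]
    - [0,0,0.36,0,0,0,15]
    - [0,0,0.36,0,0,0,10]
    - [0,0,0.36,0,0,0,10]
    - [0,0,0.36,0,0,0,10]

```text
time: 34.82
tool_pos: [0.5659, 0.2823, 0.1436]
ee_rot: [3.137, -0.002, 1.482]
wrist_force: [2.7, 0.6, 3.8]
width: 0.0194
finger_force: 30.0
```

>>> servo_tool:
  plan:
    - [0.02,0,0,0,0,0,10]
    - [0.05,0,0,0,0,0,10]
    - [0.08,0,0,0,0,0,10]
    - [0.11,0,0,0,0,0,10]
    - [0.14,0,0,0,0,0,10]
    - [0.14,0,0,0,0,0,10]
    - [0.14,0,0,0,0,0,10]

```text
time: 35.4
tool_pos: [0.5672, 0.2959, 0.1436]
ee_rot: [3.137, -0.001, 1.482]
wrist_force: [3.1, -1.4, 4.9]
width: 0.0194
finger_force: 30.0
```

```bash
python3 - <<'E'
from h import *
t=snap("top"); s=snap("side")
for th in("reader_nose","reader_pointer","flag_mark"): print(th,[(round(d['conf'],2),np.round(d['extent'],1)) for n in("top","side") for d in robot.find_in(th,n)][:3])
cv2.imwrite("pics/t11.png",t[:,:,::-1]); cv2.imwrite("pics/z11.png",np.vstack([crop(t,165,160,100,50,8)[:400],crop(s,285,140,80,20,10)])[:600,:,::-1])
E
```

```text
reader_nose [(0.97, array([217.8, 183.7,  40. ,  21.3])), (0.36, array([297. , 271.1,  63.8,  72.7])), (0.23, array([339.9, 173.9,  11.1,  12.1]))]
reader_pointer [(0.69, array([217.8, 183.7,  35.5,  20.4])), (0.67, array([377.6, 177.2,  22.3,  18.7])), (0.46, array([312.3, 170.4,  16.2,  38.9]))]
flag_mark [(0.85, array([270.1, 193.6, 153.3,  87.3])), (0.87, array([313. , 185.4,  76.3,  90.6])), (0.31, array([297.3, 185.6,  19.6,  45.3]))]
```

View pics/z11.png

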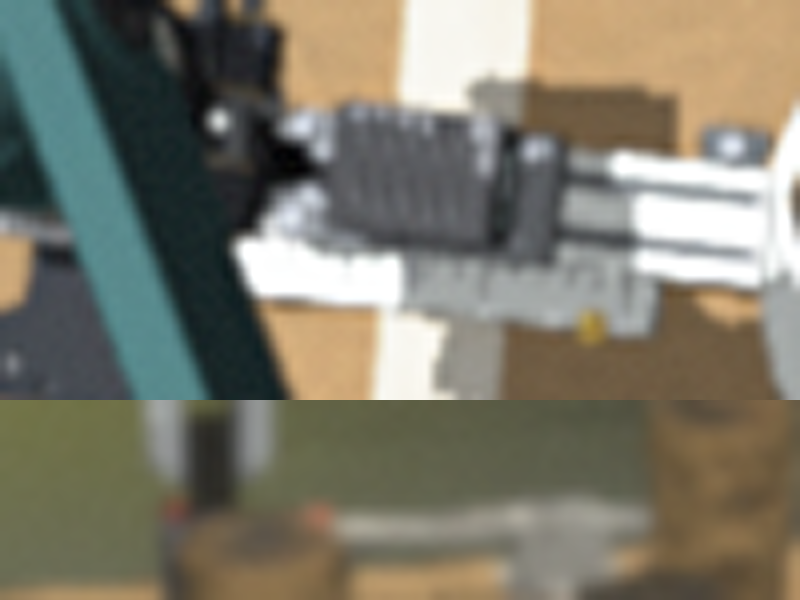

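The picture shows the head's front at crop x≈560 and the flag at (592,325), so the reader is still about 23 mm from its rear stop. I'll go back to the stop to get a zero reference.

>>> servo_tool:
  plan:
    - [0.04,0,0,0,0,0,10]
    - [0.08,0,0,0,0,0,10]
    - [0.12,0,0,0,0,0,10]
    - [0.16,0,0,0,0,0,10]
    - [0.16,0,0,0,0,0,10]
    - [0.16,0,0,0,0,0,10]

```text
time: 36.3
tool_pos: [0.5679, 0.3035, 0.1433]
ee_rot: [3.14, 0.016, 1.477]
wrist_force: [-1.9, -19.9, 9.3]
width: 0.0195
finger_force: 30.0
```

>>> servo_tool:
  plan:
    - [0.02,0,0,0,0,0,10]
    - [0.03,0,0,0,0,0,10]
    - [0.03,0,0,0,0,0,10]
    - [0.03,0,0,0,0,0,10]

```text
time: 36.63
tool_pos: [0.5681, 0.3049, 0.143]
ee_rot: [3.141, 0.019, 1.476]
wrist_force: [-1.7, -22.0, 10.3]
width: 0.0199
finger_force: 30.0
```

>>> servo_tool:
  plan:
    - [0.02,0,0,0,0,0,10]
    - [0.03,0,0,0,0,0,10]
    - [0.03,0,0,0,0,0,10]
    - [0.03,0,0,0,0,0,10]

```text
time: 36.97
tool_pos: [0.5682, 0.3064, 0.1428]
ee_rot: [3.141, 0.022, 1.475]
wrist_force: [-2.5, -25.7, 10.2]
width: 0.0193
finger_force: 30.0
```

>>> servo_tool:
  plan:
    - [0,0,0,0,0,0,40]
    - [0,0,0,0,0,0,40]
    - [-0.05,0,0,0,0,0,40]
    - [-0.1,0,0,0,0,0,40]
    - [-0.155,0,0,0,0,0,40]
    - [-0.155,0,0,0,0,0,40]
    - [-0.155,0,0,0,0,0,30]
    - [-0.155,0,0,0,0,0,22]
    - [-0.155,0,0,0,0,0,15]
    - [-0.155,0,0,0,0,0,10]
    - [-0.155,0,0,0,0,0,10]
    - [-0.155,0,0,0,0,0,10]

```text
time: 37.97
tool_pos: [0.5678, 0.3025, 0.1415]
ee_rot: [3.138, -0.001, 1.482]
wrist_force: [5.7, 0.4, -2.6]
width: 0.0196
finger_force: 30.0
```

>>> servo_tool:
  plan:
    - [-0.04,0,0,0,0,0,10]
    - [-0.1,0,0,0,0,0,10]
    - [-0.18,0,0,0,0,0,10]
    - [-0.26,0,0,0,0,0,10]
    - [-0.34,0,0,0,0,0,10]
    - [-0.42,0,0,0,0,0,10]
    - [-0.5,0,0,0,0,0,10]
    - [-0.58,0,0,0,0,0,10]
    - [-0.65,0,0,0,0,0,10]
    - [-0.7,0,0,0,0,0,10]
    - [-0.7,0,0,0,0,0,10]
    - [-0.7,0,0,0,0,0,10]

```text
time: 38.97
tool_pos: [0.5611, 0.2321, 0.1414]
ee_rot: [3.139, 0.001, 1.481]
wrist_force: [4.4, -0.9, -3.0]
width: 0.0191
finger_force: 30.0
```

>>> servo_tool:
  plan:
    - [0,0,0,0,0,0,10]
    - [0,0,0,0,0,0,10]
    - [0,0,0,0,0,0,10]

```text
time: 39.22
tool_pos: [0.5611, 0.2321, 0.1414]
ee_rot: [3.139, 0.001, 1.482]
wrist_force: [5.3, -1.2, -1.7]
width: 0.0192
finger_force: 30.0
```

>>> servo_tool:
  plan:
    - [0,0,0,0,0,0,45]
    - [0,0,0,0,0,0,45]
    - [0,0,0,0,0,0,45]
    - [0,0,-0.3,0,0,0,45]
    - [0,0,-0.6,0,0,0,45]
    - [0,0,-1,0,0,0,45]
    - [0,0,-1,0,0,0,45]
    - [0.9,0,-1,0,0,0,45]
    - [0.9,0,-1,0,0,0,45]
    - [0.9,0,-1,0,0,0,45]
    - [0.9,0,-1,0,0,0,45]

```text
time: 40.13
tool_pos: [0.567, 0.3248, 0.2404]
ee_rot: [-3.14, 0.001, 1.486]
wrist_force: [0.3, -0.0, 0.1]
width: 0.0449
finger_force: 0.0
```

```bash
python3 - <<'E'
from h import *
t=snap("top"); s=snap("side"); cv2.imwrite("pics/t12.png",t[:,:,::-1]); cv2.imwrite("pics/s12.png",s[:,:,::-1])
u=np.array([np.cos(np.radians(84.56)),np.sin(np.radians(84.56))]); C=np.array([.541,.021])
P=lambda d,l,z: proj("top",np.r_[C+d*u+l*np.array([-u[1],u[0]]),z])
print("nose pred",P(.135,0,.102),P(.135,0,.123),"nose t=.054?",P(.151,0,.123))
a=cv2.imread("pics/t11.png")[:,:,::-1]
def prof(im,z,l=0):
    return [int(cv2.getRectSubPix(cv2.cvtColor(im.copy(),cv2.COLOR_RGB2GRAY).astype(np.float32),(1,5),tuple(map(float,P(d,l,z))))[:,0].mean()) for d in np.arange(.10,.26,.004)]
print("d from .10 step .004"); print("new",prof(t,.12)); print("old",prof(a,.12))
A=crop(a,165,155,125,50,6); B=crop(t,165,155,125,50,6)
for im in (A,B):
    for d,z in((.135,.102),(.135,.123)):
        q=(P(d,0,z)-[165,155]+.5)*6; cv2.circle(im,tuple(q.astype(int)),4,(255,0,0),1)
cv2.imwrite("pics/z12.png",np.vstack([A,B])[:,:,::-1]); print(robot.get_obs()["tool_pos"])
E
```

```text
nose pred [251.49080214 185.03754447] [250.27418897 184.40880197] nose t=.054? [244.2318263  183.72836707]
d from .10 step .004
new [163, 219, 163, 133, 91, 89, 91, 68, 71, 136, 175, 168, 175, 157, 172, 152, 172, 155, 174, 172, 179, 177, 145, 90, 53, 23, 18, 30, 47, 48, 50, 149, 212, 217, 214, 216, 219, 215, 213, 218]
old [169, 249, 228, 231, 220, 221, 222, 218, 217, 218, 219, 221, 221, 196, 165, 144, 125, 127, 124, 86, 82, 94, 89, 65, 71, 98, 116, 94, 91, 92, 91, 91, 90, 92, 91, 91, 89, 91, 104, 127]
[0.56763354 0.32203077 0.2410519 ]
```

View pics/z12.png

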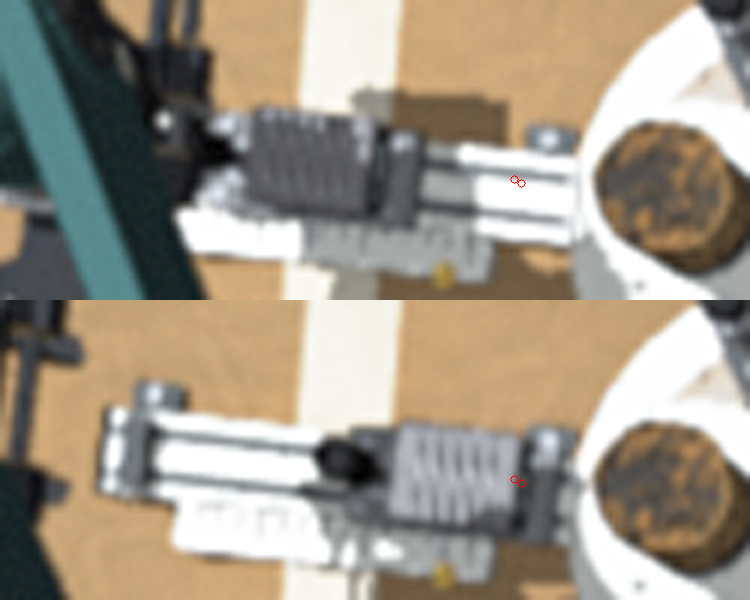

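The overlay shows the ribbed head's front edge at crop (518,480), right at the predicted nose point for 0.070 travel, so the reader is set. Casting b has been dwelling before it with the plunger home. Next I go to the knob.

>>> servo_tool:
  plan:
    - [-0.829,0.315,0,0,0,0,50]
    - [-0.829,0.315,0,0,0,0,50]
    - [-0.829,0.315,0,0,0,0,50]
    - [-0.829,0.315,0,0,0,0,50]

```text
time: 40.57
tool_pos: [0.5927, 0.2329, 0.242]
ee_rot: [3.141, 0.001, 1.476]
wrist_force: [0.2, -0.3, -0.3]
width: 0.0502
finger_force: 0.0
```

>>> servo_tool:
  plan:
    - [-0.829,0.315,0,0,0,0,50]
    - [-0.829,0.315,0,0,0,0,50]
    - [-0.829,0.315,0,0,0,0,50]
    - [-0.829,0.315,0,0,0,0,50]

```text
time: 40.9
tool_pos: [0.6163, 0.1494, 0.2416]
ee_rot: [-3.142, 0.0, 1.478]
wrist_force: [0.6, 0.0, 0.3]
width: 0.0499
finger_force: 0.0
```

>>> servo_tool:
  plan:
    - [-0.829,0.315,0,0,0,0,50]
    - [-0.829,0.315,0,0,0,0,50]
    - [-0.829,0.315,0,0,0,0,50]
    - [-0.829,0.315,0,0,0,0,50]
    - [-0.829,0.315,0,0,0,0,50]
    - [-0.829,0.315,0,0,0,0,50]
    - [-0.829,0.315,0.4,0,0,0,50]
    - [-0.829,0.315,0.7,0,0,0,50]
    - [-0.829,0.315,0.9,0,0,0,50]
    - [-0.829,0.315,0.9,0,0,0,50]
    - [-0.829,0.315,0.9,0,0,0,50]

```text
time: 41.82
tool_pos: [0.639, 0.068, 0.1504]
ee_rot: [-3.139, -0.0, 1.484]
wrist_force: [1.2, -1.0, 0.6]
width: 0.05
finger_force: 0.0
```

```bash
python3 - <<'E'
from h import *
o=robot.get_obs(); p=o["tool_pos"]; print(p, o["ee_rot"], "knob rel", np.array([.6404,.0658])-p[:2])
E
```

```text
[0.63904515 0.06802765 0.15040194] [-3.13856121e+00 -5.86337092e-05  1.48442575e+00] knob rel [ 0.00135485 -0.00222765]
```

>>> servo_tool:
  plan:
    - [-0.02,0.015,0.15,0,0,0,50]
    - [-0.02,0.015,0.3,0,0,0,50]
    - [-0.02,0.015,0.34,0,0,0,50]
    - [-0.02,0.015,0.34,0,0,0,50]
    - [-0.02,0.015,0.34,0,0,0,40]
    - [-0.02,0.015,0.34,0,0,0,34]
    - [-0.02,0.015,0.34,0,0,0,29]
    - [-0.02,0.015,0.34,0,0,0,25]
    - [-0.02,0.015,0.34,0,0,0,20]
    - [-0.02,0.015,0.34,0,0,0,15]
    - [-0.02,0.015,0.34,0,0,0,15]

```text
time: 42.73
tool_pos: [0.6408, 0.0642, 0.1185]
ee_rot: [-3.141, -0.0, 1.482]
wrist_force: [-4.5, 0.1, 5.1]
width: 0.0236
finger_force: 30.0
```

>>> servo_tool:
  plan:
    - [0,0,-0.03,0,0,0,15]
    - [0,0,-0.06,0,0,0,15]
    - [0,0,-0.09,0,0,0,15]
    - [0,0,-0.12,0,0,0,15]
    - [0,0,-0.12,0,0,0,15]
    - [0,0,-0.12,0,0,0,15]

```text
time: 43.23
tool_pos: [0.641, 0.0637, 0.1285]
ee_rot: [-3.14, 0.001, 1.482]
wrist_force: [-1.7, -0.3, -6.3]
width: 0.0234
finger_force: 30.0
```

```bash
python3 - <<'E'
import numpy as np
y=np.radians(85); X=np.array([np.cos(y),np.sin(y)]); Y=np.array([np.sin(y),-np.cos(y)])
P=lambda a:.108*np.array([np.cos(np.radians(a)),np.sin(np.radians(a))])
for k in range(4):
    a0=24.56-30*k; print(k,[[round(float((P(a0-2.5*i)-P(a0))@v)*10,3) for v in(X,Y)] for i in range(1,13)])
E
```

```text
0 [[-0.041, 0.022], [-0.084, 0.043], [-0.127, 0.062], [-0.171, 0.078], [-0.216, 0.093], [-0.261, 0.106], [-0.307, 0.117], [-0.353, 0.126], [-0.4, 0.132], [-0.447, 0.137], [-0.494, 0.14], [-0.541, 0.141]]
1 [[-0.047, -0.001], [-0.094, -0.005], [-0.141, -0.01], [-0.187, -0.018], [-0.234, -0.027], [-0.279, -0.039], [-0.324, -0.052], [-0.369, -0.068], [-0.413, -0.085], [-0.456, -0.105], [-0.498, -0.126], [-0.539, -0.149]]
2 [[-0.04, -0.025], [-0.079, -0.051], [-0.117, -0.079], [-0.153, -0.109], [-0.189, -0.141], [-0.222, -0.173], [-0.255, -0.208], [-0.285, -0.243], [-0.315, -0.28], [-0.342, -0.318], [-0.368, -0.358], [-0.392, -0.398]]
3 [[-0.022, -0.041], [-0.043, -0.084], [-0.062, -0.127], [-0.078, -0.171], [-0.093, -0.216], [-0.106, -0.261], [-0.117, -0.307], [-0.126, -0.353], [-0.132, -0.4], [-0.137, -0.447], [-0.14, -0.494], [-0.141, -0.541]]
```

>>> servo_tool:
  plan:
    - [-0.02,0.011,-0.01,0,0,0,15]
    - [-0.06,0.032,-0.01,0,0,0,15]
    - [-0.105,0.052,-0.01,0,0,0,15]
    - [-0.149,0.07,-0.01,0,0,0,15]
    - [-0.194,0.086,-0.01,0,0,0,15]
    - [-0.239,0.1,-0.01,0,0,0,15]
    - [-0.284,0.112,-0.01,0,0,0,15]
    - [-0.33,0.122,-0.01,0,0,0,15]
    - [-0.377,0.129,-0.01,0,0,0,15]
    - [-0.424,0.135,-0.01,0,0,0,15]
    - [-0.475,0.139,-0.01,0,0,0,15]
    - [-0.541,0.141,-0.01,0,0,0,15]

```text
time: 44.23
tool_pos: [0.6498, 0.0093, 0.1299]
ee_rot: [-3.139, -0.001, 1.483]
wrist_force: [-6.0, 1.3, -7.3]
width: 0.0237
finger_force: 30.0
```

>>> servo_tool:
  plan:
    - [-0.047,-0.001,0,0,0,0,15]
    - [-0.094,-0.005,0,0,0,0,15]
    - [-0.141,-0.01,0,0,0,0,15]
    - [-0.187,-0.018,0,0,0,0,15]
    - [-0.234,-0.027,0,0,0,0,15]
    - [-0.279,-0.039,0,0,0,0,15]
    - [-0.324,-0.052,0,0,0,0,15]
    - [-0.369,-0.068,0,0,0,0,15]
    - [-0.413,-0.085,0,0,0,0,15]
    - [-0.456,-0.105,0,0,0,0,15]
    - [-0.498,-0.126,0,0,0,0,15]
    - [-0.539,-0.149,0,0,0,0,15]

```text
time: 45.23
tool_pos: [0.6306, -0.0422, 0.1301]
ee_rot: [-3.14, -0.003, 1.483]
wrist_force: [-4.5, 3.1, -6.9]
width: 0.0233
finger_force: 30.0
```

>>> servo_tool:
  plan:
    - [-0.04,-0.025,0,0,0,0,15]
    - [-0.079,-0.051,0,0,0,0,15]
    - [-0.117,-0.079,0,0,0,0,15]
    - [-0.153,-0.109,0,0,0,0,15]
    - [-0.189,-0.141,0,0,0,0,15]
    - [-0.222,-0.173,0,0,0,0,15]
    - [-0.255,-0.208,0,0,0,0,15]
    - [-0.285,-0.243,0,0,0,0,15]
    - [-0.315,-0.28,0,0,0,0,15]
    - [-0.342,-0.318,0,0,0,0,15]
    - [-0.368,-0.358,0,0,0,0,15]
    - [-0.392,-0.398,0,0,0,0,15]

```text
time: 46.23
tool_pos: [0.5882, -0.078, 0.1306]
ee_rot: [3.14, -0.002, 1.483]
wrist_force: [-2.2, 4.3, -6.0]
width: 0.0238
finger_force: 30.0
```

>>> servo_tool:
  plan:
    - [-0.02,-0.041,0,0,0,0,15]
    - [-0.039,-0.084,0,0,0,0,15]
    - [-0.056,-0.127,0,0,0,0,15]
    - [-0.071,-0.171,0,0,0,0,15]
    - [-0.084,-0.216,0,0,0,0,15]
    - [-0.096,-0.261,0,0,0,0,15]
    - [-0.106,-0.307,0,0,0,0,15]
    - [-0.114,-0.353,0,0,0,0,15]
    - [-0.119,-0.4,0,0,0,0,15]
    - [-0.123,-0.447,0,0,0,0,15]
    - [-0.125,-0.494,0,0,0,0,15]
    - [-0.126,-0.52,0,0,0,0,15]

```text
time: 47.23
tool_pos: [0.5346, -0.0875, 0.1307]
ee_rot: [3.141, 0.001, 1.482]
wrist_force: [-0.1, 0.7, -7.1]
width: 0.0232
finger_force: 30.0
```

>>> servo_tool:
  plan:
    - [0,-0.02,0,0,0,0,15]
    - [0,-0.02,0,0,0,0,15]
    - [0,-0.02,0,0,0,0,15]
    - [0,-0.02,0,0,0,0,15]

```text
time: 47.57
tool_pos: [0.5332, -0.0872, 0.1305]
ee_rot: [3.141, 0.001, 1.482]
wrist_force: [-0.5, -0.2, -7.7]
width: 0.0233
finger_force: 30.0
```

>>> servo_tool:
  plan:
    - [0,-0.02,0,0,0,0,15]
    - [0,-0.02,0,0,0,0,15]
    - [0,-0.02,0.03,0,0,0,15]
    - [0,-0.02,0.06,0,0,0,15]
    - [0,-0.02,0.09,0,0,0,15]
    - [0,-0.02,0.12,0,0,0,15]
    - [0,-0.02,0.13,0,0,0,15]
    - [0,-0.02,0.13,0,0,0,15]
    - [0,-0.02,0.13,0,0,0,15]

```text
time: 48.32
tool_pos: [0.5318, -0.0868, 0.1186]
ee_rot: [3.139, 0.001, 1.482]
wrist_force: [-0.2, -1.8, 0.0]
width: 0.0235
finger_force: 30.0
```

>>> servo_tool:
  plan:
    - [0,0,0.01,0,0,0,30]
    - [0,0,0.01,0,0,0,45]
    - [0,0,0.01,0,0,0,50]
    - [0,0,0.01,0,0,0,50]
    - [0,0,-0.3,0,0,0,50]
    - [0,0,-0.6,0,0,0,50]
    - [0,0,-1,0,0,0,50]
    - [0,0,-1,0,0,0,50]
    - [0,0,-1,0,0,0,50]
    - [0,0,-1,0,0,0,50]
    - [0,0,-1,0,0,0,50]
    - [0,0,-1,0,0,0,50]

```text
time: 49.32
tool_pos: [0.5302, -0.0862, 0.2153]
ee_rot: [-3.138, -0.001, 1.482]
wrist_force: [-0.7, 0.2, 0.5]
width: 0.05
finger_force: 0.0
```

>>> servo_tool:
  plan:
    - [-0.9,-0.3,0,0,0,0,50]
    - [-0.9,-0.3,0,0,0,0,50]
    - [-0.9,-0.3,0,0,0,0,50]
    - [-0.9,-0.3,0,0,0,0,50]
    - [-0.9,-0.3,0,0,0,0,50]
    - [-0.9,-0.3,0,0,0,0,50]
    - [-0.9,-0.3,0,0,0,0,50]
    - [-0.9,-0.3,0,0,0,0,50]
    - [-0.9,-0.3,0,0,0,0,50]
    - [-0.9,-0.3,0,0,0,0,50]
    - [-0.9,-0.3,0,0,0,0,50]
    - [-0.9,-0.3,0,0,0,0,50]

```text
time: 50.32
tool_pos: [0.4934, -0.1732, 0.2175]
ee_rot: [3.142, 0.0, 1.483]
wrist_force: [0.0, 0.6, -0.7]
width: 0.05
finger_force: 0.0
```

```bash
python3 - <<'E'
from h import *
t=snap("top"); s=snap("side"); cv2.imwrite("pics/t13.png",t[:,:,::-1]); cv2.imwrite("pics/s13.png",s[:,:,::-1]); o=robot.get_obs(); print(o["time"],o["tool_pos"])
darkpads(t); hs=cv2.cvtColor(t,cv2.COLOR_RGB2HSV)
C=np.array([.5405,.0207])
for nm,a in(("c",84.6),("b",324.6)):
    x0=C+.062*np.array([np.cos(np.radians(a)),np.sin(np.radians(a))]); q=proj("top",np.r_[x0,.118]).astype(int)
    for th in (50,70):
        m=win(hs[...,1]>th,q[0]-21,q[0]+21,q[1]-21,q[1]+21); m=cv2.morphologyEx(m.astype(np.uint8),cv2.MORPH_CLOSE,np.ones((5,5)))>0
        print(nm,x0.round(4),m.sum(),fitcyl("top",m,*x0,.057))
for n in("top","side"): print(n,[(round(d['conf'],2),np.round(d['extent'],1)) for d in robot.find_in("plunger_knob",n)][:2])
print(proj("side",[.531,-.087,.115]),proj("top",[.531,-.087,.13]))
E
```

```text
50.4167 [ 0.49329286 -0.17342046  0.21750388]
pad 291 [ 0.4838 -0.0055] -155.2
c [0.5463 0.0824] 469 (array([0.5483, 0.0824]), np.float64(0.8568794653145886))
c [0.5463 0.0824] 453 (array([0.5472, 0.083 ]), np.float64(0.8261419859624899))
b [ 0.591  -0.0152] 394 (array([ 0.5894, -0.0186]), np.float64(0.7396851896017171))
b [ 0.591  -0.0152] 345 (array([ 0.5887, -0.0179]), np.float64(0.6447509214124361))
top [(0.39, array([342.8, 197.9,   8.5,   8.6]))]
side []
[314.96836278 193.573448  ] [342.37270707 194.5033689 ]
```

>>> servo_tool:
  plan:
    - [0.3,0.02,-0.2,0,0,0,50]
    - [0.82,0.065,-0.35,0,0,0,50]
    - [0.82,0.065,-0.35,0,0,0,50]
    - [0.82,0.065,-0.35,0,0,0,50]

```text
time: 50.85
tool_pos: [0.5079, -0.0902, 0.2542]
ee_rot: [3.138, 0.0, 1.486]
wrist_force: [-0.9, 0.3, -0.1]
width: 0.0497
finger_force: 0.0
```

>>> servo_tool:
  plan:
    - [0.82,0.065,0,0,0,0,50]
    - [0.82,0.065,0,0,0,0,50]
    - [0.82,0.065,0,0,0,0,50]

```text
time: 51.1
tool_pos: [0.5209, -0.0069, 0.2515]
ee_rot: [-3.14, -0.003, 1.488]
wrist_force: [-0.5, -0.1, 0.6]
width: 0.0501
finger_force: 0.0
```

>>> servo_tool:
  plan:
    - [0.82,0.065,0,0,0,0,50]
    - [0.82,0.065,0,0,0,0,50]
    - [0.82,0.065,0,0,0,0,50]

```text
time: 51.35
tool_pos: [0.5346, 0.0741, 0.2511]
ee_rot: [-3.14, -0.003, 1.488]
wrist_force: [0.1, -0.7, 0.1]
width: 0.0505
finger_force: 0.0
```

>>> servo_tool:
  plan:
    - [0.82,0.065,0,0,0,0,50]
    - [0.82,0.065,0,0,0,0,50]
    - [0.82,0.065,0,0,0,0,50]

```text
time: 51.6
tool_pos: [0.5484, 0.155, 0.2508]
ee_rot: [-3.14, -0.002, 1.488]
wrist_force: [-0.8, -0.4, -0.2]
width: 0.0501
finger_force: 0.0
```

>>> servo_tool:
  plan:
    - [0.82,0.065,0,0,0,0,50]
    - [0.82,0.065,0,0,0,0,50]
    - [0.82,0.065,0,0,0,0,50]
    - [0.82,0.065,0,0,0,0,50]
    - [0.82,0.065,0,0,0,0,50]
    - [0.82,0.065,0,0,0,0,50]

```text
time: 52.1
tool_pos: [0.5622, 0.23, 0.2522]
ee_rot: [-3.141, 0.001, 1.48]
wrist_force: [-0.3, -0.0, 0.6]
width: 0.05
finger_force: 0.0
```

>>> servo_tool:
  plan:
    - [0.02,0,0.3,0,0,0,50]
    - [0.02,0,0.6,0,0,0,50]
    - [0.02,0,0.9,0,0,0,50]
    - [0.02,0,0.9,0,0,0,50]

```text
time: 52.43
tool_pos: [0.5584, 0.2308, 0.155]
ee_rot: [-3.129, 0.006, 1.48]
wrist_force: [0.1, 1.3, -1.2]
width: 0.0501
finger_force: 0.0
```

>>> servo_tool:
  plan:
    - [0,0,0.1,0,0,0,50]
    - [0,0,0.2,0,0,0,50]
    - [0,0,0.2,0,0,0,40]
    - [0,0,0.2,0,0,0,30]
    - [0,0,0.2,0,0,0,22]
    - [0,0,0.2,0,0,0,15]
    - [0,0,0.2,0,0,0,10]
    - [0,0,0.2,0,0,0,10]
    - [0,0,0.2,0,0,0,10]

```text
time: 53.18
tool_pos: [0.5614, 0.2344, 0.1437]
ee_rot: [-3.141, -0.0, 1.483]
wrist_force: [-4.3, 0.8, 4.5]
width: 0.019
finger_force: 30.0
```

>>> servo_tool:
  plan:
    - [0.05,0,0,0,0,0,10]
    - [0.15,0,0,0,0,0,10]
    - [0.25,0,0,0,0,0,10]
    - [0.35,0,0,0,0,0,10]
    - [0.45,0,0,0,0,0,10]
    - [0.55,0,0,0,0,0,10]
    - [0.62,0,0,0,0,0,10]
    - [0.67,0,0,0,0,0,10]
    - [0.71,0,0,0,0,0,10]
    - [0.74,0,0,0,0,0,10]
    - [0.74,0,0,0,0,0,10]
    - [0.74,0,0,0,0,0,10]

```text
time: 54.18
tool_pos: [0.5681, 0.305, 0.1437]
ee_rot: [-3.141, 0.006, 1.481]
wrist_force: [-5.0, -6.8, 7.1]
width: 0.0193
finger_force: 30.0
```

>>> servo_tool:
  plan:
    - [0.02,0,0,0,0,0,10]
    - [0.04,0,0,0,0,0,10]
    - [0.05,0,0,0,0,0,10]
    - [0.05,0,0,0,0,0,10]

```text
time: 54.52
tool_pos: [0.5682, 0.3052, 0.1436]
ee_rot: [-3.139, 0.016, 1.479]
wrist_force: [-7.5, -17.3, 9.6]
width: 0.0194
finger_force: 30.0
```

>>> servo_tool:
  plan:
    - [-0.03,0,0,0,0,0,10]
    - [-0.06,0,0,0,0,0,10]
    - [-0.06,0,0,0,0,0,45]
    - [-0.06,0,0,0,0,0,45]
    - [-0.06,0,0,0,0,0,45]
    - [-0.06,0,-0.3,0,0,0,50]
    - [-0.06,0,-0.6,0,0,0,60]
    - [-0.06,0,-1,0,0,0,94]
    - [-0.06,0,-1,0,0,0,94]

```text
time: 55.27
tool_pos: [0.5715, 0.3084, 0.2521]
ee_rot: [3.127, -0.008, 1.483]
wrist_force: [0.7, -0.3, 1.3]
width: 0.0625
finger_force: 0.0
```

>>> servo_tool:
  plan:
    - [-0.74,0,-0.2,0,0,0,94]
    - [-0.74,0,-0.2,0,0,0,94]
    - [-0.74,0,-0.2,0,0,0,94]

```text
time: 55.52
tool_pos: [0.5633, 0.229, 0.2654]
ee_rot: [3.136, 0.001, 1.478]
wrist_force: [0.7, 0.7, 0.7]
width: 0.0824
finger_force: 0.0
```

>>> servo_tool:
  plan:
    - [-0.74,0,0,0,0,0,94]
    - [-0.74,0,0,0,0,0,94]
    - [-0.74,0,0,0,0,0,94]

```text
time: 55.77
tool_pos: [0.5558, 0.1551, 0.2625]
ee_rot: [3.14, 0.003, 1.477]
wrist_force: [-0.0, 0.9, 0.1]
width: 0.0938
finger_force: 0.0
```

>>> servo_tool:
  plan:
    - [-0.74,0,0,0,0,0,94]
    - [-0.74,0,0,0,0,0,94]
    - [-0.74,0,0,0,0,0,94]
    - [-0.74,0,0,0,0,0,94]
    - [-0.74,0,0,0,0,0,94]

```text
time: 56.18
tool_pos: [0.5493, 0.0866, 0.2622]
ee_rot: [3.141, -0.001, 1.483]
wrist_force: [-0.0, 1.2, 0.6]
width: 0.0941
finger_force: 0.0
```

```bash
cat >> h.py <<'E'
def goto(x,y):
    o=robot.get_obs(); p=o["tool_pos"]; w=o["ee_rot"][2]; d=np.array([x,y])-p[:2]
    print(p.round(4),np.degrees(w).round(1),"tx",(10*(d@[np.cos(w),np.sin(w)])).round(3),"ty",(10*(d@[np.sin(w),-np.cos(w)])).round(3))
E
python3 -c "
from h import *
goto(.5475,.0826)"
```

```text
[0.5493 0.0866 0.2622] 84.9 tx -0.041 ty -0.014
```

>>> servo_tool:
  plan:
    - [-0.035,-0.014,0.1,0,0,0,94]
    - [-0.035,-0.014,0.4,0,0,0,94]
    - [-0.035,-0.014,0.7,0,0,0,94]
    - [-0.035,-0.014,0.8,0,0,0,94]

```text
time: 56.52
tool_pos: [0.5446, 0.0833, 0.1766]
ee_rot: [-3.133, 0.001, 1.484]
wrist_force: [-1.1, 0.8, -0.8]
width: 0.0942
finger_force: 0.0
```

>>> servo_tool:
  plan:
    - [0,0,0.2,0,0,0,94]
    - [0,0,0.32,0,0,0,90]
    - [0,0,0.32,0,0,0,80]
    - [0,0,0.32,0,0,0,74]
    - [0,0,0.32,0,0,0,70]
    - [0,0,0.32,0,0,0,66]
    - [0,0,0.32,0,0,0,62]
    - [0,0,0.32,0,0,0,58]
    - [0,0,0.32,0,0,0,54]
    - [0,0,0.32,0,0,0,50]
    - [0,0,0.32,0,0,0,50]
    - [0,0,0.32,0,0,0,50]

```text
time: 57.52
tool_pos: [0.548, 0.0822, 0.1516]
ee_rot: [3.139, -0.0, 1.482]
wrist_force: [1.1, 0.5, 4.6]
width: 0.0579
finger_force: 29.9
```

>>> servo_tool:
  plan:
    - [0,0,-0.15,0,0,0,50]
    - [0,0,-0.4,0,0,0,50]
    - [0,0,-0.7,0,0,0,50]
    - [0,0,-1,0,0,0,50]
    - [0,0,-1,0,0,0,50]
    - [0,0,-1,0,0,0,50]

```text
time: 58.02
tool_pos: [0.5476, 0.0823, 0.2514]
ee_rot: [3.14, -0.0, 1.482]
wrist_force: [0.1, -0.2, -2.3]
width: 0.0588
finger_force: 29.9
```

```bash
python3 -c "
from h import *
goto(.424,-.296); print(robot.get_obs()['wrist_force'],robot.get_obs()['width'])"
```

```text
[0.5476 0.0823 0.2514] 84.9 tx -3.877 ty -0.896
[ 0.09376865 -0.15308924 -2.26761415] 0.05876101741959348
```

>>> servo_tool:
  plan:
    - [0,-0.1,-0.2,0,0,0,50]
    - [-0.1,-0.224,-0.45,0,0,0,50]
    - [-0.4,-0.224,-0.45,0,0,0,50]
    - [-0.7,-0.224,-0.45,0,0,0,50]
    - [-0.969,-0.224,-0.45,0,0,0,50]
    - [-0.969,-0.224,-0.45,0,0,0,50]

```text
time: 58.52
tool_pos: [0.5148, -0.0162, 0.2921]
ee_rot: [-3.136, 0.003, 1.477]
wrist_force: [0.3, -0.2, -2.3]
width: 0.058
finger_force: 29.9
```

>>> servo_tool:
  plan:
    - [-0.35,-0.08,0,0,0,0,50]
    - [-0.7,-0.16,0,0,0,0,50]
    - [-0.969,-0.224,0,0,0,0,50]
    - [-0.969,-0.224,0,0,0,0,50]

```text
time: 58.85
tool_pos: [0.4833, -0.1101, 0.2924]
ee_rot: [-3.136, 0.001, 1.477]
wrist_force: [0.3, 0.2, -1.3]
width: 0.0583
finger_force: 29.9
```

>>> servo_tool:
  plan:
    - [-0.35,-0.08,0,0,0,0,50]
    - [-0.7,-0.16,0,0,0,0,50]
    - [-0.969,-0.224,0,0,0,0,50]
    - [-0.969,-0.224,0,0,0,0,50]

```text
time: 59.18
tool_pos: [0.4529, -0.2041, 0.2926]
ee_rot: [-3.137, -0.0, 1.477]
wrist_force: [0.2, -0.3, -1.5]
width: 0.0584
finger_force: 29.9
```

>>> servo_tool:
  plan:
    - [-0.35,-0.08,0,0,0,0,50]
    - [-0.7,-0.16,0,0,0,0,50]
    - [-0.969,-0.224,0,0,0,0,50]
    - [-0.969,-0.224,0,0,0,0,50]
    - [-0.969,-0.224,0,0,0,0,50]
    - [-0.969,-0.224,0.3,0,0,0,50]
    - [-0.969,-0.224,0.6,0,0,0,50]
    - [-0.969,-0.224,0.9,0,0,0,50]
    - [-0.969,-0.224,0.9,0,0,0,50]
    - [-0.969,-0.224,0.9,0,0,0,50]

```text
time: 60.02
tool_pos: [0.4233, -0.2933, 0.2031]
ee_rot: [-3.137, -0.004, 1.484]
wrist_force: [-0.5, 0.5, -1.0]
width: 0.0584
finger_force: 29.9
```

```bash
python3 -c "
from h import *
goto(.424,-.296); print(robot.get_obs()['wrist_force'],robot.get_obs()['width'])
s=snap('side'); t=snap('top'); hs=cv2.cvtColor(s,cv2.COLOR_RGB2HSV)
p=robot.get_obs()['tool_pos']
for dz in (.0946,): print('foot px',proj('side',p-[0,0,dz]))
q=proj('side',p-[0,0,.06]).astype(int); print(q)
for c in(q[0]-3,q[0]+4): print('V col',hs[q[1]-5:q[1]+35,c,2].tolist())
"
```

```text
[ 0.4233 -0.2933  0.2031] 85.0 tx -0.026 ty 0.01
[-0.54308682  0.47996996 -1.04517771] 0.058418656346776315
foot px [290.16326211 231.91640027]
[289 220]
V col [126, 132, 136, 132, 125, 123, 125, 127, 127, 129, 129, 129, 124, 117, 122, 131, 139, 140, 135, 122, 116, 120, 135, 166, 209, 234, 240, 242, 242, 243, 243, 244, 245, 245, 245, 246, 246, 246, 247, 247]
V col [113, 120, 127, 127, 123, 120, 122, 127, 130, 133, 135, 138, 135, 129, 126, 127, 130, 133, 139, 141, 144, 144, 146, 166, 209, 235, 243, 245, 245, 245, 245, 245, 243, 241, 240, 238, 237, 237, 239, 240]
```

>>> servo_tool:
  plan:
    - [0,0,0.25,0,0,0,50]
    - [0,0,0.5,0,0,0,50]
    - [0,0,0.7,0,0,0,50]
    - [0,0,0.82,0,0,0,50]
    - [0,0,0.9,0,0,0,50]
    - [0,0,0.94,0,0,0,50]
    - [0,0,0.96,0,0,0,50]
    - [0,0,0.975,0,0,0,50]
    - [0,0,0.975,0,0,0,50]
    - [0,0,0.975,0,0,0,50]

```text
time: 60.95
tool_pos: [0.4241, -0.2963, 0.109]
ee_rot: [3.14, 0.001, 1.482]
wrist_force: [-0.4, -1.1, -1.8]
width: 0.0578
finger_force: 29.9
```

>>> servo_tool:
  plan:
    - [0,0,0.015,0,0,0,50]
    - [0,0,0.03,0,0,0,50]
    - [0,0,0.035,0,0,0,50]
    - [0,0,0.035,0,0,0,50]

```text
time: 61.28
tool_pos: [0.4241, -0.2963, 0.1056]
ee_rot: [3.14, 0.001, 1.482]
wrist_force: [-0.7, 0.3, 3.4]
width: 0.0583
finger_force: 29.9
```

Contact (+3.4 N). I'll release it and head for b.

>>> servo_tool:
  plan:
    - [0,0,0,0,0,0,60]
    - [0,0,0,0,0,0,68]
    - [0,0,0,0,0,0,78]
    - [0,0,0,0,0,0,94]
    - [0,0,0,0,0,0,94]
    - [0,0,0,0,0,0,94]
    - [0,0,-0.2,0,0,0,94]
    - [0,0,-0.5,0,0,0,94]
    - [0,0,-0.8,0,0,0,94]
    - [0,0,-1,0,0,0,94]
    - [0,0,-1,0,0,0,94]

```text
time: 62.2
tool_pos: [0.4256, -0.2976, 0.2102]
ee_rot: [3.133, 0.006, 1.482]
wrist_force: [0.4, -0.2, 0.4]
width: 0.0937
finger_force: 0.0
```

>>> servo_tool:
  plan:
    - [0,0,-0.6,0,0,0,94]
    - [0.8,0.5,-0.6,0,0,0,94]
    - [0.8,0.5,-0.6,0,0,0,94]
    - [0.8,0.5,-0.6,0,0,0,94]

```text
time: 62.53
tool_pos: [0.4827, -0.2175, 0.265]
ee_rot: [3.139, -0.002, 1.485]
wrist_force: [0.5, 0.1, -0.9]
width: 0.0944
finger_force: 0.0
```

>>> servo_tool:
  plan:
    - [0.8,0.5,0,0,0,0,94]
    - [0.8,0.5,0,0,0,0,94]
    - [0.8,0.5,0,0,0,0,94]
    - [0.8,0.5,0,0,0,0,94]
    - [0.8,0.5,0,0,0,0,94]
    - [0.8,0.5,0,0,0,0,94]

```text
time: 63.03
tool_pos: [0.5365, -0.1466, 0.2637]
ee_rot: [-3.14, 0.001, 1.481]
wrist_force: [0.4, -0.4, -0.6]
width: 0.0941
finger_force: 0.0
```

```bash
python3 -c "
from h import *
goto(.5905,-.016)
t=snap('top'); darkpads(t); hs=cv2.cvtColor(t,cv2.COLOR_RGB2HSV)
s=snap('side'); hv=cv2.cvtColor(s,cv2.COLOR_RGB2HSV)
q=proj('side',[.424,-.2963,.07]).astype(int); print(q,hv[q[1],q[0]-18:q[0]+19,2].tolist())
q=proj('side',[.591,-.016,.11]).astype(int); print(q)
for r in(q[1]-8,q[1],q[1]+6): print(r,hv[r,q[0]-16:q[0]+17,2].tolist())
"
```

```text
[ 0.5365 -0.1466  0.2637] 84.8 tx 1.349 ty 0.42
pad 289 [0.5452 0.0827] 85.7
pad 289 [ 0.4839 -0.0056] -155.1
[290 246] [250, 250, 249, 248, 246, 244, 243, 240, 223, 160, 105, 96, 100, 104, 110, 109, 108, 110, 123, 133, 133, 131, 124, 117, 110, 111, 115, 119, 124, 145, 186, 210, 206, 196, 196, 196, 197]
[329 183]
175 [145, 162, 183, 193, 194, 193, 194, 193, 178, 146, 122, 118, 117, 116, 112, 113, 111, 101, 91, 84, 79, 71, 72, 79, 92, 107, 128, 153, 164, 143, 118, 106, 103]
183 [244, 245, 246, 246, 246, 246, 245, 242, 228, 180, 128, 111, 117, 127, 130, 123, 123, 124, 126, 126, 123, 119, 107, 94, 89, 95, 120, 164, 181, 151, 117, 103, 102]
189 [66, 66, 67, 66, 69, 85, 143, 211, 228, 199, 147, 121, 113, 113, 112, 108, 105, 104, 107, 112, 121, 125, 120, 111, 110, 132, 152, 139, 115, 104, 100, 95, 93]
```

>>> servo_tool:
  plan:
    - [0.7,0.22,0,0,0,0,94]
    - [0.7,0.22,0,0,0,0,94]
    - [0.7,0.22,0,0,0,0,94]
    - [0.7,0.22,0,0,0,0,94]

```text
time: 63.47
tool_pos: [0.5654, -0.0778, 0.2645]
ee_rot: [-3.141, 0.001, 1.483]
wrist_force: [0.0, -0.7, -0.6]
width: 0.0939
finger_force: 0.0
```

>>> servo_tool:
  plan:
    - [0.645,0.215,0,0,0,0,94]
    - [0.645,0.215,0,0,0,0,94]
    - [0.645,0.215,0,0,0,0,94]
    - [0.645,0.215,0,0,0,0,94]
    - [0.645,0.215,0.3,0,0,0,94]
    - [0.645,0.215,0.6,0,0,0,94]
    - [0.645,0.215,0.8,0,0,0,94]
    - [0.645,0.215,0.8,0,0,0,94]
    - [0.645,0.215,0.8,0,0,0,94]

```text
time: 64.22
tool_pos: [0.5915, -0.0172, 0.1836]
ee_rot: [-3.139, 0.001, 1.48]
wrist_force: [0.9, -0.1, -0.1]
width: 0.0939
finger_force: 0.0
```

>>> servo_tool:
  plan:
    - [0,0,0.15,0,0,0,94]
    - [0,0,0.29,0,0,0,90]
    - [0,0,0.29,0,0,0,80]
    - [0,0,0.29,0,0,0,74]
    - [0,0,0.29,0,0,0,70]
    - [0,0,0.29,0,0,0,66]
    - [0,0,0.29,0,0,0,62]
    - [0,0,0.29,0,0,0,58]
    - [0,0,0.29,0,0,0,54]
    - [0,0,0.29,0,0,0,50]
    - [0,0,0.29,0,0,0,50]
    - [0,0,0.29,0,0,0,50]

```text
time: 65.22
tool_pos: [0.5931, -0.0153, 0.1563]
ee_rot: [3.14, 0.0, 1.482]
wrist_force: [0.4, 0.3, 4.0]
width: 0.0573
finger_force: 29.7
```

>>> servo_tool:
  plan:
    - [0,0,-0.15,0,0,0,50]
    - [0,0,-0.4,0,0,0,50]
    - [0,0,-0.7,0,0,0,50]
    - [0,0,-1,0,0,0,50]
    - [0,0,-1,0,0,0,50]
    - [0,0,-1,0,0,0,50]

```text
time: 65.72
tool_pos: [0.5931, -0.0153, 0.2561]
ee_rot: [3.139, 0.0, 1.482]
wrist_force: [-0.9, -0.9, -3.8]
width: 0.0573
finger_force: 29.7
```

```bash
python3 -c "
from h import *
goto(.418,-.194)"
```

```text
[ 0.5931 -0.0153  0.2561] 84.9 tx -1.935 ty -1.587
```

>>> servo_tool:
  plan:
    - [-0.2,-0.16,-0.1,0,0,0,50]
    - [-0.5,-0.4,-0.1,0,0,0,50]
    - [-0.8,-0.65,-0.1,0,0,0,50]
    - [-0.967,-0.793,-0.1,0,0,0,50]
    - [-0.967,-0.793,-0.1,0,0,0,50]

```text
time: 66.13
tool_pos: [0.5012, -0.1069, 0.262]
ee_rot: [-3.134, 0.001, 1.478]
wrist_force: [1.4, 0.6, -3.6]
width: 0.0574
finger_force: 29.7
```

>>> servo_tool:
  plan:
    - [-0.2,-0.16,0,0,0,0,50]
    - [-0.5,-0.4,0,0,0,0,50]
    - [-0.8,-0.65,0,0,0,0,50]
    - [-0.967,-0.793,0,0,0,0,50]
    - [-0.967,-0.793,0,0,0,0,50]
    - [-0.967,-0.793,0.2,0,0,0,50]
    - [-0.967,-0.793,0.4,0,0,0,50]
    - [-0.967,-0.793,0.6,0,0,0,50]
    - [-0.967,-0.793,0.8,0,0,0,50]
    - [-0.967,-0.793,0.8,0,0,0,50]
    - [-0.967,-0.793,0.8,0,0,0,50]
    - [-0.967,-0.793,0.8,0,0,0,50]

```text
time: 67.13
tool_pos: [0.418, -0.1934, 0.1854]
ee_rot: [-3.141, -0.001, 1.483]
wrist_force: [0.2, 0.3, -2.2]
width: 0.0577
finger_force: 29.7
```

```bash
python3 -c "
from h import *
goto(.418,-.194); o=robot.get_obs(); print(o['wrist_force'],o['width'])"
```

```text
[ 0.418  -0.1934  0.1854] 85.0 tx -0.006 ty 0.001
[ 0.22105389  0.27273878 -2.19934145] 0.05767870133826096
```

>>> servo_tool:
  plan:
    - [0,0,0.2,0,0,0,50]
    - [0,0,0.4,0,0,0,50]
    - [0,0,0.55,0,0,0,50]
    - [0,0,0.65,0,0,0,50]
    - [0,0,0.7,0,0,0,50]
    - [0,0,0.73,0,0,0,50]
    - [0,0,0.75,0,0,0,50]
    - [0,0,0.75,0,0,0,50]
    - [0,0,0.75,0,0,0,50]

```text
time: 67.88
tool_pos: [0.4181, -0.1942, 0.1115]
ee_rot: [3.14, 0.001, 1.482]
wrist_force: [0.3, -1.1, -2.2]
width: 0.0575
finger_force: 29.7
```

>>> servo_tool:
  plan:
    - [0,0,0.01,0,0,0,50]
    - [0,0,0.02,0,0,0,50]
    - [0,0,0.025,0,0,0,50]
    - [0,0,0.025,0,0,0,50]

```text
time: 68.22
tool_pos: [0.4182, -0.1943, 0.1103]
ee_rot: [3.139, 0.001, 1.482]
wrist_force: [-2.1, 0.7, 4.4]
width: 0.0574
finger_force: 29.7
```

>>> servo_tool:
  plan:
    - [0,0,0,0,0,0,60]
    - [0,0,0,0,0,0,68]
    - [0,0,0,0,0,0,78]
    - [0,0,0,0,0,0,94]
    - [0,0,0,0,0,0,94]
    - [0,0,0,0,0,0,94]
    - [0,0,-0.2,0,0,0,94]
    - [0,0,-0.5,0,0,0,94]
    - [0,0,-0.8,0,0,0,94]
    - [0,0,-1,0,0,0,94]
    - [0,0,-1,0,0,0,94]

```text
time: 69.13
tool_pos: [0.4198, -0.1952, 0.2134]
ee_rot: [3.133, 0.005, 1.482]
wrist_force: [0.8, -0.6, 0.1]
width: 0.0942
finger_force: 0.0
```

>>> servo_tool:
  plan:
    - [0,-0.9,-0.5,0,0,0,94]
    - [0,-0.9,-0.5,0,0,0,94]
    - [0,-0.9,-0.5,0,0,0,94]
    - [0,-0.9,-0.5,0,0,0,94]
    - [0,-0.9,-0.5,0,0,0,94]
    - [0,-0.9,-0.5,0,0,0,94]

```text
time: 69.63
tool_pos: [0.3281, -0.1857, 0.2565]
ee_rot: [-3.14, -0.001, 1.482]
wrist_force: [-0.3, -0.7, -0.3]
width: 0.0944
finger_force: 0.0
```

```bash
python3 - <<'E'
from h import *
t=snap('top'); darkpads(t); s=snap('side'); hv=cv2.cvtColor(s,cv2.COLOR_RGB2HSV); hs=cv2.cvtColor(t,cv2.COLOR_RGB2HSV); print(robot.get_obs()['tool_pos'])
for nm,x,y in(("b",.418,-.194),("c",.424,-.296)):
    q=proj('top',[x,y,.07]).astype(int); m=win(hs[...,2]<150,q[0]-22,q[0]+22,q[1]-20,q[1]+22); print(nm,"top fit",m.sum(),fitcyl("top",m,x,y,.012))
    for z in(.12,.03):
        q=proj('side',[x,y,z]).astype(int); print(nm,z,q,hv[q[1],q[0]-16:q[0]+17,2].tolist())
# reader: head shift vs set picture along rail
u=np.array([np.cos(np.radians(84.56)),np.sin(np.radians(84.56))]); C=np.array([.541,.021]); g=cv2.cvtColor(t,cv2.COLOR_RGB2GRAY).astype(np.float32)
print("rail d=.17..",[int(cv2.getRectSubPix(g,(1,5),tuple(map(float,proj("top",np.r_[C+d*u,.12]))))[:,0].mean()) for d in np.arange(.172,.33,.004)])
print([(round(d['conf'],2),np.round(d['extent'],1)) for d in robot.find_in("plunger_knob","top")][:2],proj("top",[.531,-.087,.13]))
E
```

```text
pad 287 [ 0.591 -0.015] -35.2
pad 291 [0.5452 0.0827] 85.6
pad 292 [ 0.4839 -0.0057] -155.0
[ 0.32819984 -0.18563999  0.25625453]
b top fit 713 (array([ 0.4093, -0.2054]), np.float64(0.6308364956277842))
b 0.12 [282 212] [205, 200, 199, 198, 199, 196, 180, 150, 139, 137, 137, 137, 130, 123, 115, 111, 107, 104, 107, 107, 108, 105, 100, 100, 102, 99, 92, 100, 126, 143, 148, 143, 145]
b 0.03 [283 240] [234, 239, 243, 245, 246, 246, 243, 228, 173, 122, 111, 109, 104, 94, 82, 77, 84, 90, 99, 111, 124, 132, 132, 134, 134, 131, 128, 131, 131, 126, 111, 102, 106]
c top fit 695 (array([ 0.4205, -0.29  ]), np.float64(0.5155529096591754))
c 0.12 [289 229] [175, 143, 120, 124, 128, 128, 117, 104, 113, 126, 127, 125, 124, 116, 111, 110, 108, 109, 105, 105, 108, 117, 128, 145, 160, 161, 144, 121, 113, 130, 150, 162, 166]
c 0.03 [291 258] [142, 145, 145, 144, 142, 139, 132, 125, 126, 125, 122, 121, 124, 126, 128, 132, 137, 135, 132, 130, 129, 132, 130, 124, 114, 110, 114, 138, 185, 226, 235, 235, 235]
rail d=.17.. [152, 133, 101, 73, 88, 91, 72, 62, 80, 156, 172, 142, 165, 143, 169, 140, 168, 148, 168, 159, 176, 174, 151, 107, 52, 32, 33, 35, 47, 53, 53, 54, 101, 119, 160, 217, 136, 142, 169, 170]
[(0.53, array([342.1, 195.6,   6.7,   8.5])), (0.4, array([303.4, 192.6,  89.9,  77.1]))] [342.37270707 194.5033689 ]
```

```bash
python3 -c "
from bench import robot
print(robot.close_job())"
```

```text
the job is handed in; nothing more can be done
None
```

I've handed the job in; it returned no verdict. Only two castings were on the board: I stood both on turntable pads, set the reader at its 70 mm mark and showed them in left-to-right order. Both then went back on the board, with the reader against its rear stop and the turntable locked. I set the plate angles by measuring them on the held castings, about 2 to 3° uncertain, and never checked them from the reader's side.

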